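Feed the low tin under the label head

TASK

Take the long, low tin from the bench and set it lengthwise on the feeder's bed between the two guide rails, wholly in front of the label head. Then slide it along the bed, its front end passing under the head, until it meets the end stop, and let go. Leave the tall tin and the jar alone.

Things in the scene. Friction and masses are not known exactly. Their poses are not given: they have to be found in the camera images.
- low_tin: Long low closed tin of plain metal, 140 (own x) x 46 (own y) x 55 mm high, about 0.16 kg, flat sides, both ends alike, loose on the bench. Origin: centre of its underside; z up. Home, against the end stop, this origin is at x 90, y 0, z 30 mm in the feeder's frame, the rear 90 mm of the tin still outside the label head.
- feeder: Fixed feeder, green bed between 2 rod rails. Origin on the bench under the lane's middle line; own +x runs from open entry to label head and stop. In its frame, mm: bed top z 30, x -180 to 160; rails' inner faces y -35 and 35, tops z 48, nothing higher outside them before the head; head and legs x 110 to 160, y -60 to 60, z to 200, head's underside z 105; end stop's face x 160.
- tall_tin: Bystander: tall closed tin of the same metal, 100 (own x) x 46 (own y) x 115 mm high, too tall for the label head. Stands loose on the bench. Origin: centre of its underside.
- jar: Bystander: round amber glass jar with metal cap, 64 mm across, 100 mm high, standing loose on the bench. Origin: centre of its underside.

How it is judged:
By the outcome, as a careful person would: the job done as asked, in the order asked, and still so for the second after the job is handed in, with the robot touching nothing.
It also fails if it takes over 45 s, if anything falls off the work surface, if the arm or the gripper's body presses on something with over 40 N, if the wrist force passes 120 N, or if a joint passes its speed limit or range.

ROBOT

A 7-joint arm with a two-finger parallel gripper is mounted at the origin on the work surface. World frame = base frame: x ahead of the robot, y to its left, z up, the work surface at z = 0. Lengths are in m, angles in rad, forces in N, time in s.
With the tool pointing down it reaches from about 0.4 to 0.875 m from the base axis. Payload 19.3 kg.
Tool frame: the origin (TCP) lies between the finger pads; the fingertips stand ahead of it and the grasp point (between the pads) lies 8 mm behind it (bot.tip_extent is the x of the fingertips in the tool frame, in m); x points along the fingers, y is the direction in which the jaws open and shut, and the axes are right-handed (so a half turn about x gives the same grasp; the last joint's range is limited). The gripper opens to 85 mm and grips with 20 to 120 N. Pads are 22 mm wide; open, the fingers measure 114 mm over their backs; the gripper's body (76 mm by 85 mm) begins 54 mm behind the grasp point. The pads swing forward as they close: fully open they stand 13 mm farther back than shut.
Start: joints at [1.052, 0.521, -0.036, 1.599, 0.021, 1.021, -0.113], TCP at [0.271, -0.563, 0.214] pointing down, gripper open.
Joint ranges: [-2.91, 2.91], [-0.3, 2.13], [-1.5, 1.42], [0.17, 2.43], [-1.26, 4.41], [0.16, 1.93], [-2.52, 2.52]. Speed limits (rad/s): [1.89, 1.89, 2.39, 2.39, 3.01, 3.01, 3.01].

INTERFACE

Orientations are given as [roll, pitch, yaw] about the fixed x, y, z axes, in that order (R = Rz(yaw) Ry(pitch) Rx(roll)).
In Python, from workcell import observe, grab_frame, camera_info, bot, nets gives the robot as it stands.
- The arm moves only by the tool jog_arm, never from a script. Its argument "commands" is a list of rows, each a list of 6 numbers: the shift along the tool's x, y, z in mm, then the turn, a rotation vector about the tool's x, y, z in rad. A call has 1 to 20 rows; each row shifts and turns the pose as measured when the row begins, along the tool's axes as they then stand; what a row does not reach is not made up. A row lasts 1/10 s, in which the tool goes at most 50 mm and 8.59 degrees, less where a joint would pass 70% of its speed; a pose out of reach is approached as far as the arm can. A call is refused whole if a number of a shift passes 50 or a number of a turn 0.15, either way. A call with a gripper value outside its range is refused whole. "gripper" is the closure in counts, from 0 (fully open) to 255 (shut), set as the call begins (left out, the last holds). The fingers move at their own pace and stop on an object; "newtons" is the grip in N (left out, the last holds). Time passes only in rows, so rows that do not move let the fingers close. It gives the time, the measured TCP pose, the force and the opening at its end, in the units of the state.
- observe(): the state, without advancing time (a new reading comes with each control period).
- grab_frame(name): name is "side" or "top"; returns the picture (400x640x3 uint8, red, green, blue); there is no depth.
- camera_info(name): a dict with "fov_y" (degrees; the focal length in pixels is half the picture's height over the tangent of half this angle, whatever the lens; pixels are square), "cx", "cy" (the principal point, pixels), "R" (3x3) and "t" (3): a world point X has camera coordinates R X + t. Camera axes: x right, y down, z forward; pixel columns grow to the right and rows downward; lengths in m; the calibration is good to about 2 mm. A picture is of the moment at which its call begins. camera_info takes no time and is no camera call.
- bot.job_done(): hands the job in, once; it reports no verdict.
Trained networks look in the newest picture that a camera, given by its name, has taken for a name from the list of things; names that differ only in an ending like _2 or _b are one class to them, and where a whole thing is asked for, a point or a joint stands for the part that bears it (a point fixed in the world has none). Each returns a list of dicts, best first, with "p" (0 to 1); they miss things now and then, are a little off and sometimes report something else, mostly with a low value. They report only what shows in the picture. A call takes as long as a camera call.
- nets.find_in(camera, name): "rect" ([left, top, right, bottom] in pixels, round what is visible of it).
- nets.silhouettes(camera, name): "mask" (400x640 bool, what is visible of it) and "rect" ([left, top, right, bottom] in pixels, round what is visible of it).
- nets.pinpoint(camera, name): "location" ([column, row] in pixels: a listed point, or the origin of a listed thing).
The state is a dict: "clock": time; "qpos": joint angles; "qd": joint speeds; "joint_efforts": joint torques, N m; "position": TCP position; "tool_rot": TCP orientation; "force": force on the tool from outside, world axes, zero at the start; "moment": the same for the moment, N m; "grip_width": finger opening in m.
Only numpy, scipy, OpenCV 4.12 (cv2) and the standard library are available. Lean on these libraries where they do the work, as an engineer would, in place of code of your own. Each camera call takes 0.05 s, during which the arm holds its last target.

## Working session

There is one attempt and no reset: what is moved stays moved. The work goes in short steps, Python scripts to look and compute and a tool call to move; the robot and the scene stay as the last step left them, time stands still between calls to the robot, and variables do not carry over. Pictures are saved under pics/ and viewed, and the job is handed in when it is done.

Besides the shell and the picture viewer there is one more tool, called after "Emit:" by a JSON object that holds its "fn" and its "kwargs", one argument or row to a line. jog_arm: Moves the arm, as the interface text tells. Its arguments: {"type":"object","properties":{"commands":{"type":"array","items":{"type":"array","items":{"type":"number"}}},"gripper":{"type":"number"},"newtons":{"type":"number"}},"required":["commands"]}

```bash
ls; mkdir -p pics; python3 - <<'E'
from workcell import observe, grab_frame, camera_info, bot, nets
import cv2
s=observe()
for k,v in s.items(): print(k,v)
print(bot.tip_extent)
for c in("side","top"):
    im=grab_frame(c); cv2.imwrite(f"pics/{c}0.png",im[:,:,::-1])
    print(camera_info(c))
    for n in("low_tin","feeder","tall_tin","jar"):
        for d in nets.find_in(c,n)[:3]: print(c,n,d)
        for d in nets.pinpoint(c,n)[:3]: print(c,n,d)
E
```

```text
pics
clock 0.0
qpos [ 1.05178874  0.52200843 -0.0363014   1.60003319  0.02119048  1.02108923
 -0.11283552]
qd [-0.00169761 -0.00189545 -0.00124497 -0.00161538  0.0003509  -0.00063824
 -0.00064341]
joint_efforts [-7.67537858e-04 -9.27118492e+01  1.97892107e+00 -3.69936597e+01
  1.77793717e-02  8.18223925e-03  4.67597886e-05]
position [ 0.2709744  -0.56279217  0.21322049]
tool_rot [-1.49454819  1.56964277  2.09577949]
force [ 0.27638141 -1.0930048   0.89539181]
moment [ 0.02326744  0.02098342 -0.053157  ]
grip_width 0.08556674463685504
0.011
{'fov_y': 53.99765660917364, 'cx': 313.8878078839676, 'cy': 197.53625911999734, 'R': array([[-0.82106304, -0.57079067,  0.00731391],
       [-0.40730482,  0.57682107, -0.70808208],
       [ 0.39994783, -0.58435902, -0.70609225]]), 't': array([0.47555403, 0.24095175, 0.73204401])}
side low_tin {'rect': [324.4, 194.3, 391.2, 236.3], 'p': 0.65}
side low_tin {'location': [352.5, 223.8], 'p': 0.74}
side feeder {'rect': [205.7, 138.1, 330.5, 248.2], 'p': 0.96}
side feeder {'location': [276.8, 193.7], 'p': 0.76}
side tall_tin {'rect': [383.3, 121.3, 433.3
[... 211 characters left out ...]
cx': 321.4504439391805, 'cy': 198.27503015263267, 'R': array([[ 0.02313602, -0.99958807, -0.01698288],
       [-0.99522605, -0.02141732, -0.09521768],
       [ 0.09481473,  0.01910476, -0.9953116 ]]), 't': array([-0.00946608,  0.54873235,  1.01297925])}
top low_tin {'rect': [302.4, 202.1, 333.8, 271.7], 'p': 0.94}
top low_tin {'location': [319.9, 236.7], 'p': 0.6}
top feeder {'rect': [220.0, 105.0, 394.4, 184.1], 'p': 0.91}
top feeder {'location': [304.4, 146.3], 'p': 0.74}
top tall_tin {'rect': [423.9, 212.3, 464.6, 269.0], 'p': 0.87}
top tall_tin {'location': [436.0, 240.8], 'p': 0.62}
top jar {'rect': [187.3, 230.6, 224.9, 256.2], 'p': 0.66}
top jar {'location': [212.0, 245.4], 'p': 0.87}
```

View pics/side0.png

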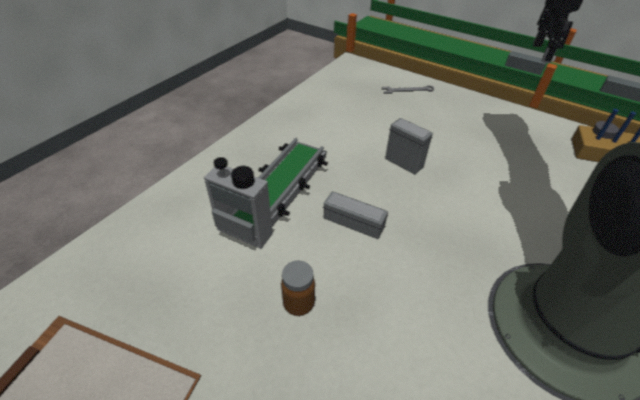

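View pics/top0.png

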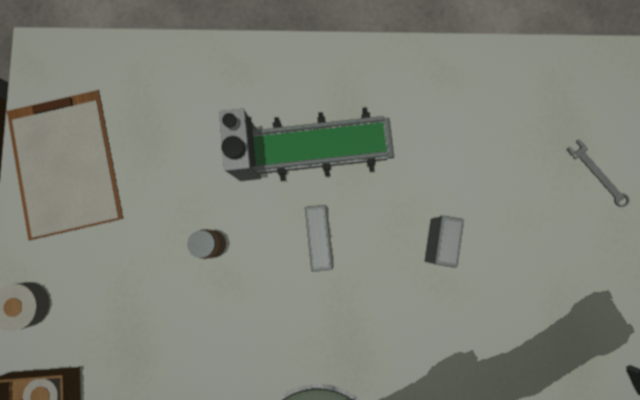

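```bash
python3 - <<'E'
import cv2,numpy as np
a=cv2.imread("pics/top0.png")[95:285,180:480]
cv2.imwrite("pics/ztop.png",cv2.resize(a,None,fx=2.6,fy=2.6,interpolation=cv2.INTER_CUBIC))
a=cv2.imread("pics/side0.png")[110:260,190:440]
cv2.imwrite("pics/zside.png",cv2.resize(a,None,fx=3.2,fy=3.2,interpolation=cv2.INTER_CUBIC))
E
```

```text
(no output)
```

View pics/ztop.png

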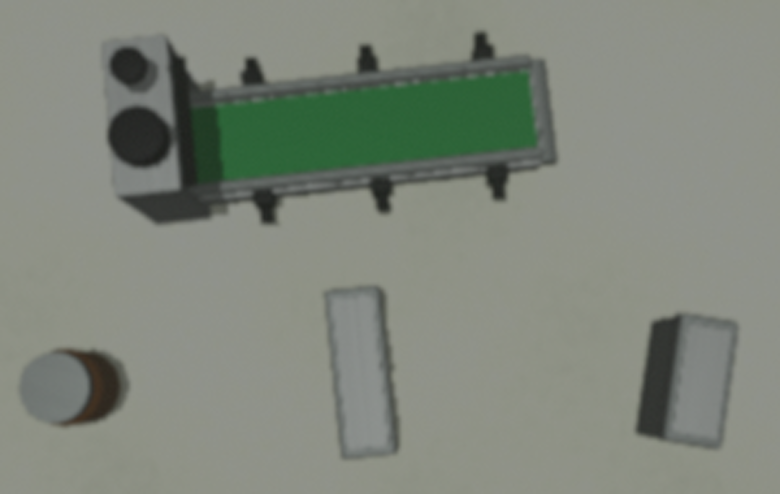

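View pics/zside.png

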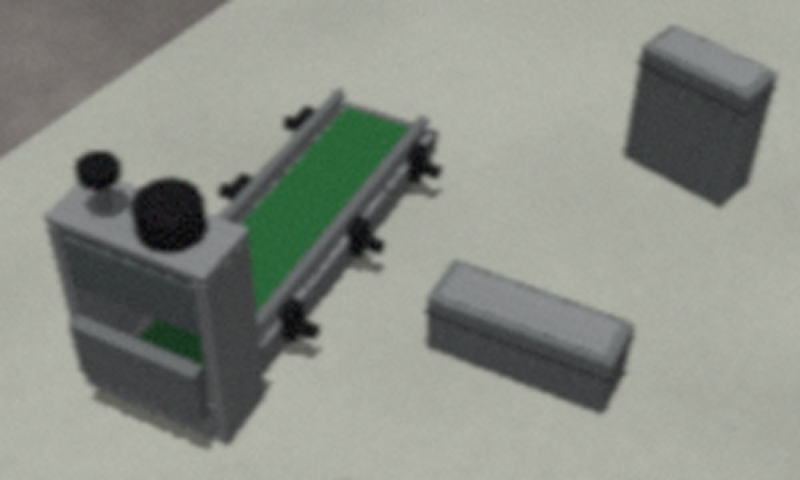

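```bash
cat > h.py <<'E'
import numpy as np,cv2
from workcell import observe, grab_frame, camera_info, bot, nets
CI={c:camera_info(c) for c in("side","top")}
def proj(c,X):
    i=CI[c];X=np.atleast_2d(X);Y=X@np.array(i["R"]).T+i["t"]
    f=200/np.tan(np.radians(i["fov_y"])/2)
    return np.c_[i["cx"]+f*Y[:,0]/Y[:,2],i["cy"]+f*Y[:,1]/Y[:,2]]
def unproj(c,uv,z):
    i=CI[c];f=200/np.tan(np.radians(i["fov_y"])/2);R=np.array(i["R"])
    d=R.T@np.array([(uv[0]-i["cx"])/f,(uv[1]-i["cy"])/f,1]);C=-R.T@np.array(i["t"])
    return C+d*(z-C[2])/d[2]
def pl(P,p):
    P=np.atleast_2d(P);c,s=np.cos(p[2]),np.sin(p[2]);z=p[3] if len(p)>3 else 0
    return np.c_[p[0]+c*P[:,0]-s*P[:,1],p[1]+s*P[:,0]+c*P[:,1],P[:,2]+z]
def box(x0,x1,y0,y1,z0,z1):
    return np.array([[x,y,z] for z in(z0,z1) for x,y in((x0,y0),(x1,y0),(x1,y1),(x0,y1))])
E8=[(0,1),(1,2),(2,3),(3,0),(4,5),(5,6),(6,7),(7,4),(0,4),(1,5),(2,6),(3,7)]
def draw(im,c,B,p,off,k,col):
    q=(proj(c,pl(B,p))-off+.5)*k-.5
    for a,b in E8: cv2.line(im,tuple(int(round(v*8)) for v in q[a]),tuple(int(round(v*8)) for v in q[b]),col,1,cv2.LINE_AA,3)
FB=[box(-180,160,-35,35,30,30),box(-180,110,-35,35,48,48),box(110,160,-60,60,0,200)]
FB=[b/1000. for b in FB]
TIN=box(-70,70,-23,23,0,55)/1000.
TALL=box(-50,50,-23,23,0,115)/1000.
JAR=box(-32,32,-32,32,0,100)/1000.
def hullmask(c,B,p):
    m=np.zeros((1600,2560),np.uint8)
    h=cv2.convexHull(((proj(c,pl(B,p))+.5)*4-.5).astype(np.float32))
    cv2.fillPoly(m,[np.round(h*8).astype(np.int32)],255,shift=3)
    return cv2.resize(m,(640,400),interpolation=cv2.INTER_AREA)/255.
def fitbox(B,masks,p0):
    from scipy.optimize import minimize
    def cost(q):
        p=np.array(q)*[.01,.01,.1];p=list(p)+list(p0[3:])
        return sum(np.abs(hullmask(c,B,p)-m).sum()/m.sum() for c,m in masks.items())
    x0=np.array(p0[:3])/[.01,.01,.1]
    r=minimize(cost,x0,method="Nelder-Mead",options=dict(initial_simplex=np.vstack([x0]+[x0+d for d in np.eye(3)*1.0]),xatol=.005,fatol=1e-4,maxiter=150))
    return r.x*[.01,.01,.1],r.fun
E
cat > a.py <<'E'
from h import *
from scipy.optimize import least_squares
T=lambda a,b:(a/2.6+180-.3,b/2.6+95-.3)
S=lambda a,b:(a/3.2+190-.3,b/3.2+110-.3)
# feeder head top corners; x grows to left in top view
mean=unproj("top",(304,146),.03);print(mean)
obs={"top":[((.160,'?'),)]}
# world dirs: find feeder yaw: from entry to head
e=unproj("top",T(540,110),.03);h=unproj("top",T(190,145),.03);yaw=np.arctan2(*(h-e)[:2][::-1]);print("yaw0",yaw)
pts=[]
# top picks of head top face, z .2
for c,uv in [("top",T(103,42)),("top",T(167,36)),("top",T(183,187)),("top",T(117,195)),("side",S(50,216)),("side",S(93,160)),("side",S(247,232)),("side",S(203,277))]:
    pts.append((c,uv))
H=np.array([[x,y,.2] for x in(.11,.16) for y in(-.06,.06)])
def near(p):
    r=[]
    for c,uv in pts:
        d=proj(c,pl(H,p))-uv; r.append(d[np.argmin((d**2).sum(1))])
    return np.array(r)
p0=[*(e+ .18*(h-e)/np.linalg.norm(h-e))[:2],yaw]
r=least_squares(lambda p:near(p).ravel(),p0,loss="soft_l1");print(p0,r.x);print(near(r.x).round(1).tolist())
np.save("feeder.npy",r.x)
masks={}
for n,B in(("low_tin",TIN),("tall_tin",TALL),("jar",JAR)):
    M={}
    for c in("top","side"):
        d=nets.silhouettes(c,n)[0];print(n,c,d["p"],d["rect"]);M[c]=d["mask"].astype(float);masks[n,c]=M[c]
    u,v=np.mean(np.argwhere(M["top"]),0)[::-1];g=unproj("top",(u,v),B[-1,2]/2)
    p,f=fitbox(B,M,[g[0],g[1],{"low_tin":0.,"tall_tin":-.1,"jar":0}[n]]);print(n,p,f);np.save(n+".npy",p)
for c,(off,sh,k) in {"top":((180,95),(190,300),2.6),"side":((190,110),(150,250),3.2)}.items():
    im=cv2.imread(f"pics/{c}0.png")[off[1]:off[1]+sh[0],off[0]:off[0]+sh[1]]
    im=cv2.resize(im,None,fx=k,fy=k,interpolation=cv2.INTER_CUBIC)
    for b,col in zip(FB,((0,0,255),(255,255,0),(0,255,255))): draw(im,c,b,np.load("feeder.npy"),off,k,col)
    for n,B in(("low_tin",TIN),("tall_tin",TALL),("jar",JAR)): draw(im,c,B,np.load(n+".npy"),off,k,(0,0,255))
    cv2.imwrite(f"pics/o1{c}.png",im)
E
python3 a.py
```

```text
[0.66477162 0.04437048 0.03      ]
yaw0 1.6915564400388736
[np.float64(0.6670785332408418), np.float64(0.03759351441352812), np.float64(1.6915564400388736)] [0.66046667 0.03424962 1.73322693]
[[-3.3, -0.2], [-1.6, -1.7], [0.1, 2.7], [-1.1, 3.4], [-0.2, -14.6], [1.6, -11.6], [-7.7, -1.0], [6.0, -15.1]]
low_tin top 0.72 [306.4, 205.5, 333.3, 273.4]
low_tin side 0.56 [323.3, 193.0, 389.2, 236.1]
low_tin [0.46189149 0.00754268 0.12960235] 0.1375115886914541
tall_tin top 0.96 [422.0, 215.2, 461.8, 265.0]
tall_tin side 0.91 [382.7, 118.4, 431.2, 176.0]
tall_tin [ 0.46018213 -0.25613107 -0.15445955] 0.15019328451744837
jar top 0.63 [187.0, 230.2, 226.3, 255.5]
jar side 0.82 [281.3, 260.1, 312.9, 316.6]
jar [0.44250566 0.24146898 0.16740439] 0.9071141544952199
```

View pics/o1top.png

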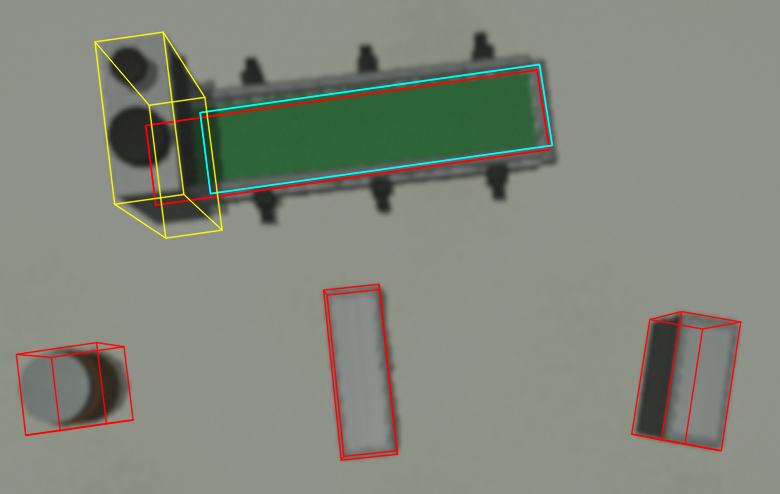

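View pics/o1side.png

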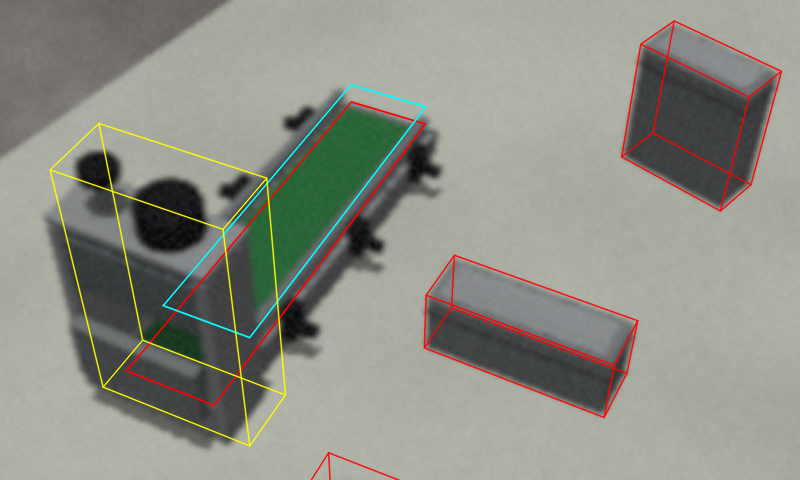

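```bash
cat > b.py <<'E'
from h import *
from scipy.optimize import least_squares
T=lambda a,b:(a/2.6+180-.3,b/2.6+95-.3)
S=lambda a,b:(a/3.2+190-.3,b/3.2+110-.3)
im=cv2.imread("pics/top0.png").astype(int)
g=((im[:,:,1]>im[:,:,2]+25)&(im[:,:,1]>im[:,:,0]+25)).astype(np.uint8)
g[:,:250]=0;g[:90]=0;g[200:]=0
for z in(.03,.048):
  L=[]
  for sgn in(0,1):
    P=[]
    for u in range(272,382):
        rows=np.flatnonzero(g[:,u]); P.append((u,rows[0]-.5 if sgn==0 else rows[-1]+.5))
    W=np.array([unproj("top",p,z)[:2] for p in P])
    vx,vy,x,y=cv2.fitLine(W.astype(np.float32),cv2.DIST_HUBER,0,.001,.001).ravel()
    if vy<0: vx,vy=-vx,-vy
    L.append((x-vx/vy*y,np.arctan2(vy,vx)));
  print(z,"x at y=0, yaw",L)
pts=[("top",T(103,42),0,1),("top",T(167,36),1,1),("top",T(183,187),1,0),("top",T(117,195),0,0),("side",S(50,216),0,1),("side",S(247,232),1,0),("side",S(203,277),0,0)]
# (farx: 0->x=.16, 1->x=.11), (y:1->+.06)
def res(p):
    r=[]
    for c,uv,a,b in pts:
        r.append((proj(c,pl([[.11 if a else .16,.06 if b else -.06,p[3]]],p[:3]))-uv).ravel())
    r.append((proj("side",pl([[.16,-.06,0]],p[:3]))-S(224,440)).ravel())
    return np.array(r)
r=least_squares(lambda p:res(p).ravel(),[.66,.034,1.69,.17],loss="soft_l1");print(r.x);print(res(r.x).round(1).tolist())
np.save("feeder.npy",r.x[:3]);FB[2][4:,2]=r.x[3]
for c,(off,sh,k) in {"top":((180,95),(190,300),2.6),"side":((190,110),(150,250),3.2)}.items():
    im=cv2.imread(f"pics/{c}0.png")[off[1]:off[1]+sh[0],off[0]:off[0]+sh[1]]
    im=cv2.resize(im,None,fx=k,fy=k,interpolation=cv2.INTER_CUBIC)
    for b,col in zip(FB,((0,0,255),(255,255,0),(0,255,255))): draw(im,c,b,np.load("feeder.npy"),off,k,col)
    cv2.imwrite(f"pics/o2{c}.png",im)
E
python3 b.py
```

```text
0.03 x at y=0, yaw [(np.float32(0.7058238), np.float32(1.7007798)), (np.float32(0.63962203), np.float32(1.7009014))]
0.048 x at y=0, yaw [(np.float32(0.70132047), np.float32(1.7007798)), (np.float32(0.6362753), np.float32(1.7009013))]
[0.53012029 0.03445932 1.51273474 0.15572548]
[[-0.6, 114.5], [0.5, 118.9], [0.3, -0.4], [0.3, -5.5], [91.8, 48.1], [-0.1, -0.3], [-4.2, -0.5], [-3.0, -0.9]]
```

View pics/o2top.png

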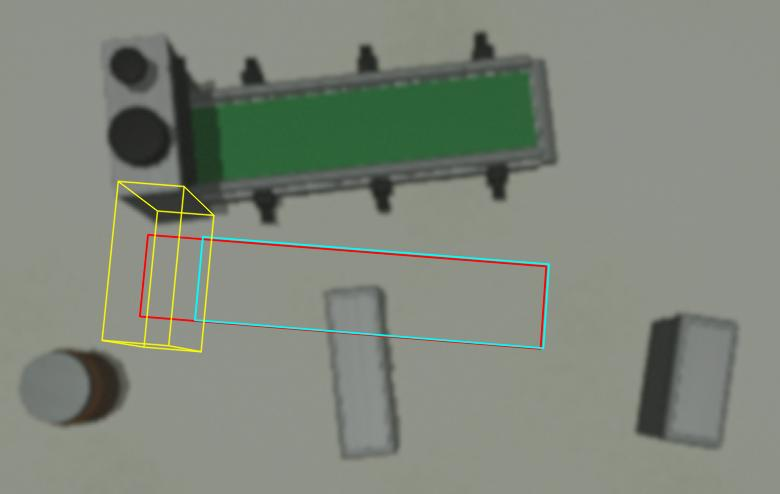

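View pics/o2side.png

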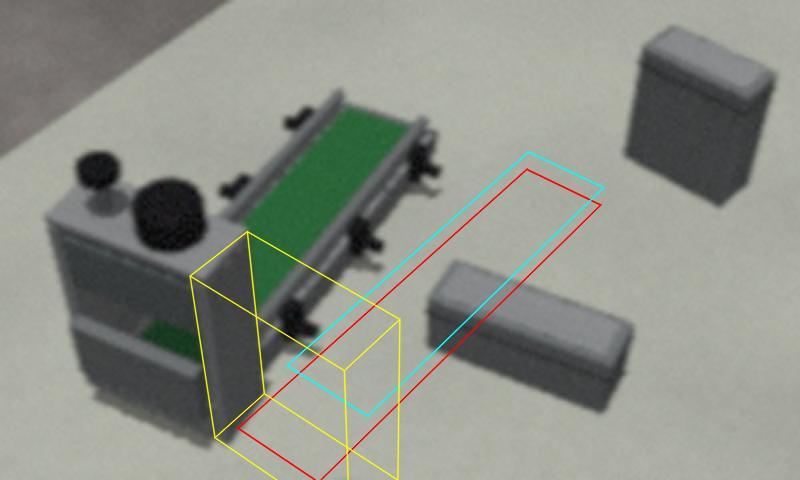

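```bash
sed -i 's/\.06 if b else -\.06/-.06 if b else .06/; s/\[\[\.16,-\.06,0\]\]/[[.16,.06,0]]/; s/r.append((proj("side",pl(/r.append([(p[2]-1.7008)*300,0]);&/' b.py; python3 b.py
```

```text
0.03 x at y=0, yaw [(np.float32(0.7058238), np.float32(1.7007798)), (np.float32(0.63962203), np.float32(1.7009014))]
0.048 x at y=0, yaw [(np.float32(0.70132047), np.float32(1.7007798)), (np.float32(0.6362753), np.float32(1.7009013))]
[0.6682547  0.03953179 1.70075097 0.15776864]
[[0.1, -0.8], [0.6, -1.3], [0.0, 0.4], [-0.0, 0.1], [-2.4, 0.3], [0.6, -0.7], [0.2, 1.0], [-0.0, 0.0], [1.0, 1.4]]
```

View pics/o2top.png

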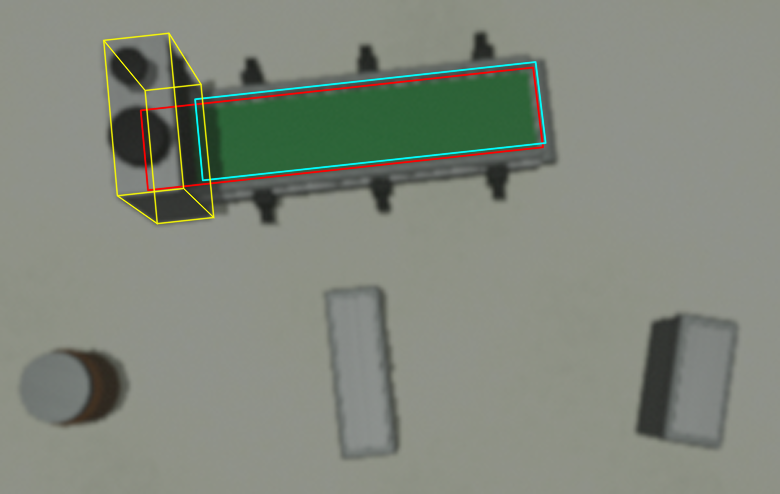

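View pics/o2side.png

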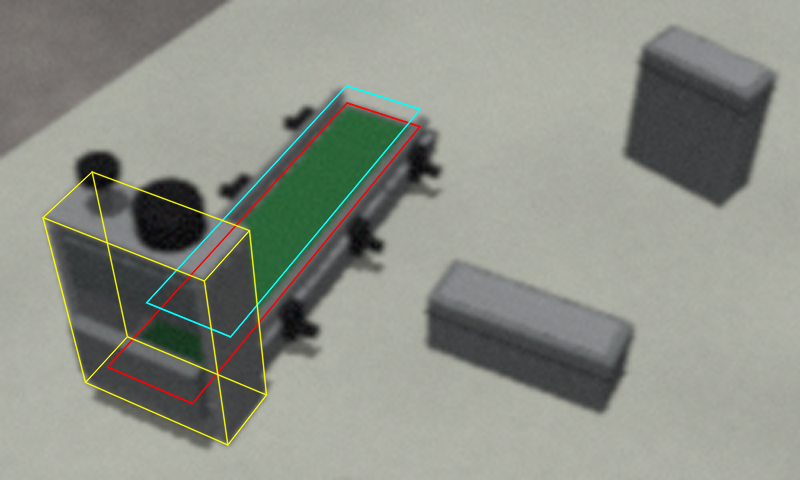

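```bash
cat > plan.py <<'E'
import sys,numpy as np
from workcell import observe
from scipy.spatial.transform import Rotation as Ro
# usage: plan.py x y z yawaxis(of tool y dir, rad; mod pi)  -> pose error in tool axes
s=observe();R=Ro.from_euler("xyz",s["tool_rot"]);M=R.as_matrix();p=np.array(s["position"])
x,y,z,a=map(float,sys.argv[1:5])
cur=M[:,1];c=np.arctan2(cur[1],cur[0])
d=(a-c+np.pi/2)%np.pi-np.pi/2
print("clk",round(s["clock"],2),"pos",p.round(4),"q",np.round(s["qpos"],2),"w",round(s["grip_width"],4),"F",np.round(s["force"],1))
print("tool axes x",M[:,0].round(3),"y",M[:,1].round(3),"z",M[:,2].round(3),"yaw y",round(c,3))
# desired orientation, x down, y along a
c2=c+d
T=np.column_stack([[0,0,-1],[np.cos(c2),np.sin(c2),0],np.cross([0,0,-1],[np.cos(c2),np.sin(c2),0])])
print("rotvec tool",(R.inv()*Ro.from_matrix(T)).as_rotvec().round(3),"alt turn x",round(-(d-np.sign(d)*np.pi),3))
print("shift tool mm",(1000*M.T@(np.array([x,y,z])-p)).round(1))
E
python3 - <<'E'
import numpy as np
p=np.load('low_tin.npy');print(p, p[0]+.048*np.cos(p[2]),p[1]+.048*np.sin(p[2]),p[2]+np.pi/2)
E
python3 plan.py 0.5095 0.0137 0.22 1.7004
```

```text
[0.46189149 0.00754268 0.12960235] 0.5094889288727219 0.013746188677741508 1.7003986773305084
clk 1.2 pos [ 0.2712 -0.5631  0.2138] q [ 1.05  0.52 -0.04  1.6   0.02  1.02 -0.11] w 0.0856 F [0.5 0.1 0.4]
tool axes x [-0.  0. -1.] y [ 0.434 -0.901 -0.   ] z [-0.901 -0.434 -0.   ] yaw y -1.122
rotvec tool [0.319 0.    0.   ] alt turn x -2.822
shift tool mm [  -6.2 -416.3 -465. ]
```

```bash
cat > rows.py <<'E'
# rows.py x y z turn n : n equal world steps to x,y,z while turning 'turn' about tool x
import sys,numpy as np,json
from workcell import observe
from scipy.spatial.transform import Rotation as Ro
s=observe();M=Ro.from_euler("xyz",s["tool_rot"]);p=np.array(s["position"])
*g,t=map(float,sys.argv[1:5]);n=int(sys.argv[5]);D=1000*(np.array(g)-p)/n
o=[]
for i in range(n):
    o.append([float(v) for v in (M.inv().apply(D)).round(0)]+[round(t/n,3),0,0]);M=M*Ro.from_rotvec([t/n,0,0])
print(json.dumps(o))
E
python3 rows.py .5095 .0137 .22 -2.822 20
```

```text
[[-0.0, -21.0, -23.0, -0.141, 0, 0], [-0.0, -17.0, -26.0, -0.141, 0, 0], [-0.0, -14.0, -28.0, -0.141, 0, 0], [-0.0, -9.0, -30.0, -0.141, 0, 0], [-0.0, -5.0, -31.0, -0.141, 0, 0], [-0.0, -1.0, -31.0, -0.141, 0, 0], [-0.0, 4.0, -31.0, -0.141, 0, 0], [-0.0, 8.0, -30.0, -0.141, 0, 0], [-0.0, 12.0, -29.0, -0.141, 0, 0], [-0.0, 16.0, -27.0, -0.141, 0, 0], [-0.0, 20.0, -24.0, -0.141, 0, 0], [-0.0, 23.0, -21.0, -0.141, 0, 0], [-0.0, 26.0, -18.0, -0.141, 0, 0], [-0.0, 28.0, -14.0, -0.141, 0, 0], [-0.0, 30.0, -10.0, -0.141, 0, 0], [-0.0, 31.0, -6.0, -0.141, 0, 0], [-0.0, 31.0, -1.0, -0.141, 0, 0], [-0.0, 31.0, 3.0, -0.141, 0, 0], [-0.0, 30.0, 7.0, -0.141, 0, 0], [-0.0, 29.0, 12.0, -0.141, 0, 0]]
```

Emit:
{"fn": "jog_arm", "kwargs": {
  "commands": [
    [0,-21,-23,-0.14,0,0],
    [0,-17,-26,-0.14,0,0],
    [0,-14,-28,-0.14,0,0],
    [0,-9,-30,-0.14,0,0],
    [0,-5,-31,-0.14,0,0],
    [0,-1,-31,-0.14,0,0],
    [0,4,-31,-0.14,0,0],
    [0,8,-30,-0.14,0,0],
    [0,12,-29,-0.14,0,0],
    [0,16,-27,-0.14,0,0],
    [0,20,-24,-0.14,0,0],
    [0,23,-21,-0.14,0,0],
    [0,26,-18,-0.14,0,0],
    [0,28,-14,-0.14,0,0],
    [0,30,-10,-0.14,0,0],
    [0,31,-6,-0.14,0,0],
    [0,31,-1,-0.14,0,0],
    [0,31,3,-0.14,0,0],
    [0,30,7,-0.14,0,0],
    [0,29,12,-0.14,0,0]
  ],
  "gripper": 0,
  "newtons": 60
}}

```text
clock: 3.2
position: [0.4952, 0.0409, 0.2141]
tool_rot: [-1.233, 1.562, -1.021]
force: [0.5, -1.4, 0.5]
grip_width: 0.0857
```

```bash
python3 plan.py 0.5095 0.0137 0.14 1.7004
```

```text
clk 3.2 pos [0.4952 0.0409 0.2141] q [ 0.46  0.43 -0.87  1.9   0.4   0.99  1.19] w 0.0857 F [ 0.5 -1.4  0.5]
tool axes x [ 0.005 -0.008 -1.   ] y [-0.21   0.978 -0.008] z [0.978 0.21  0.003] yaw y 1.783
rotvec tool [0.082 0.003 0.008] alt turn x -3.059
shift tool mm [ 74.3 -29.    8.1]
```

Emit:
{"fn": "jog_arm", "kwargs": {
  "commands": [
    [30,-29,8,0.08,0,0.01],
    [20,0,0,0,0,0],
    [10,0,0,0,0,0],
    [0,0,0,0,0,0]
  ]
}}

```text
clock: 3.6
position: [0.5118, 0.0188, 0.1534]
tool_rot: [0.583, 1.563, 0.725]
force: [0.3, -0.3, -0.1]
grip_width: 0.0854
```

```bash
python3 plan.py 0.5095 0.0137 0.035 1.7004; python3 - <<'E'
from h import *
off=(240,170);k=5
im=grab_frame("top")[170:290,240:400,::-1]
im=cv2.resize(im,None,fx=k,fy=k,interpolation=cv2.INTER_CUBIC)
draw(im,"top",TIN,np.load("low_tin.npy"),off,k,(0,0,255))
cv2.imwrite("pics/t3.png",im)
a=grab_frame("side")[130:270,290:450,::-1]
a=cv2.resize(a,None,fx=4,fy=4,interpolation=cv2.INTER_CUBIC);draw(a,"side",TIN,np.load("low_tin.npy"),(290,130),4,(0,0,255))
cv2.imwrite("pics/s3.png",a)
E
```

```text
clk 3.6 pos [0.5118 0.0188 0.1534] q [ 0.44  0.53 -0.8   1.93  0.48  0.88  1.11] w 0.0854 F [ 0.3 -0.3 -0.1]
tool axes x [ 0.006  0.005 -1.   ] y [-0.141  0.99   0.004] z [0.99  0.141 0.007] yaw y 1.712
rotvec tool [ 0.012  0.007 -0.004] alt turn x -3.13
shift tool mm [118.3  -5.3  -3.8]
```

View pics/t3.png

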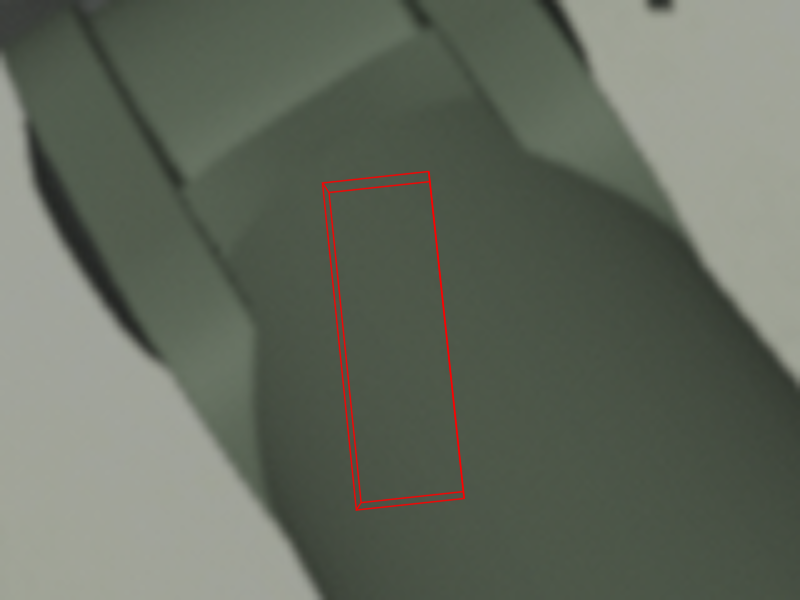

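View pics/s3.png

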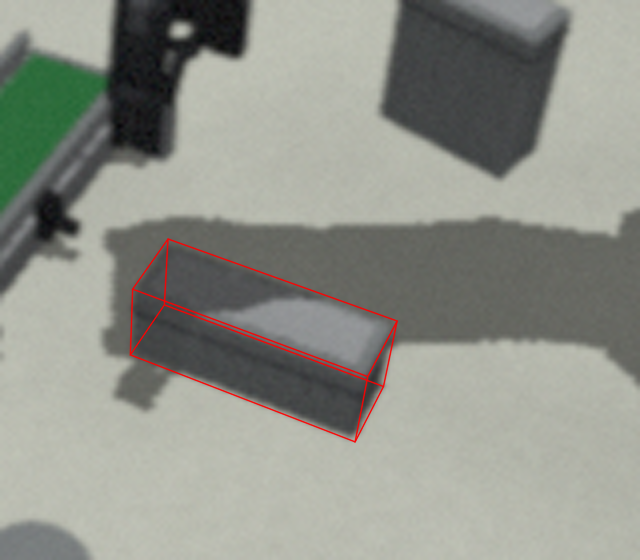

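Emit:
{"fn": "jog_arm", "kwargs": {
  "commands": [
    [40,-5,-4,0.012,0.007,-0.004],
    [40,0,0,0,0,0],
    [20,0,0,0,0,0],
    [5,0,0,0,0,0],
    [0,0,0,0,0,0]
  ]
}}

```text
clock: 4.2
position: [0.5137, 0.0137, 0.0526]
tool_rot: [-0.204, 1.56, -0.075]
force: [0.1, 0.4, 1.6]
grip_width: 0.0852
```

```bash
python3 plan.py 0.5095 0.0137 0.035 1.7004
```

```text
clk 4.2 pos [0.5137 0.0137 0.0526] q [ 0.34  0.67 -0.67  2.    0.66  0.69  0.96] w 0.0852 F [0.1 0.4 1.6]
tool axes x [ 0.011 -0.001 -1.   ] y [-0.128  0.992 -0.002] z [0.992 0.128 0.011] yaw y 1.699
rotvec tool [-0.001  0.011  0.002] alt turn x 3.14
shift tool mm [17.5  0.6 -4.3]
```

Emit:
{"fn": "jog_arm", "kwargs": {
  "commands": [
    [17,0,-4,0,0.011,0.002],
    [1,0,-1,0,0,0],
    [0,0,0,0,0,0]
  ]
}}

```text
clock: 4.5
position: [0.5106, 0.0129, 0.0368]
tool_rot: [-0.261, 1.567, -0.134]
force: [0.4, -0.8, 0.3]
grip_width: 0.0854
```

Emit:
{"fn": "jog_arm", "kwargs": {
  "commands": [
    [0,0,0,0,0,0],
    [0,0,0,0,0,0],
    [0,0,0,0,0,0],
    [0,0,0,0,0,0],
    [0,0,0,0,0,0],
    [0,0,0,0,0,0],
    [0,0,0,0,0,0],
    [0,0,0,0,0,0]
  ],
  "gripper": 255,
  "newtons": 60
}}

```text
clock: 5.3
position: [0.5117, 0.0128, 0.0388]
tool_rot: [-0.237, 1.564, -0.11]
force: [0.6, 0.1, 1.1]
grip_width: 0.0001
```

```bash
python3 plan.py 0.5095 0.0137 0.14 1.7004
```

```text
clk 5.3 pos [0.5117 0.0128 0.0388] q [ 0.33  0.69 -0.65  2.    0.68  0.66  0.94] w 0.0001 F [0.6 0.1 1.1]
tool axes x [ 0.007 -0.001 -1.   ] y [-0.127  0.992 -0.002] z [0.992 0.127 0.006] yaw y 1.698
rotvec tool [-0.002  0.006  0.002] alt turn x 3.139
shift tool mm [-101.2    1.    -1.4]
```

```bash
python3 - <<'E'
from h import *
f=grab_frame("side")
a=f[110:260,230:430,::-1]
a=cv2.resize(a,None,fx=4,fy=4,interpolation=cv2.INTER_CUBIC);draw(a,"side",TIN,np.load("low_tin.npy"),(230,110),4,(0,0,255))
s=observe()["position"]
q=(proj("side",[s])[0]-(230,110)+.5)*4;cv2.circle(a,(int(q[0]),int(q[1])),4,(255,0,255),-1)
cv2.imwrite("pics/s4.png",a)
a=grab_frame("top")[:,:,::-1];cv2.imwrite("pics/t4.png",a)
E
```

```text
(no output)
```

View pics/s4.png

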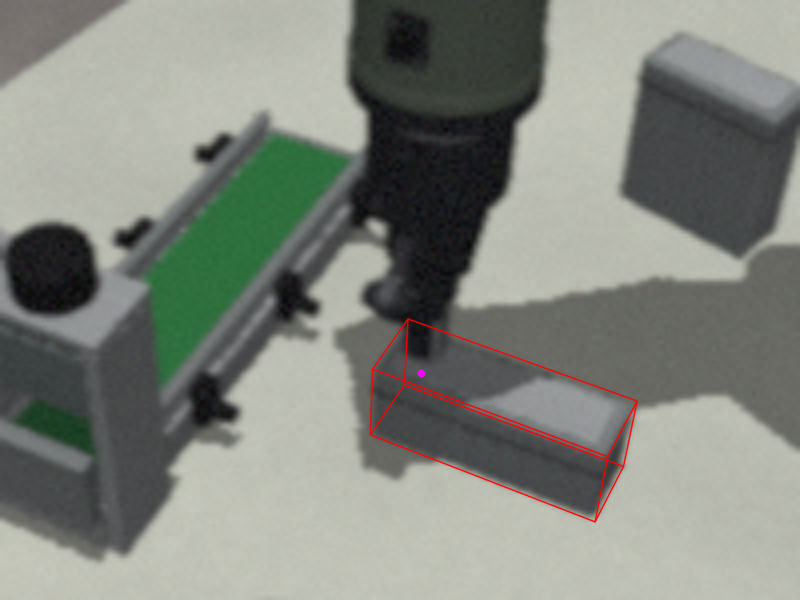

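View pics/t4.png

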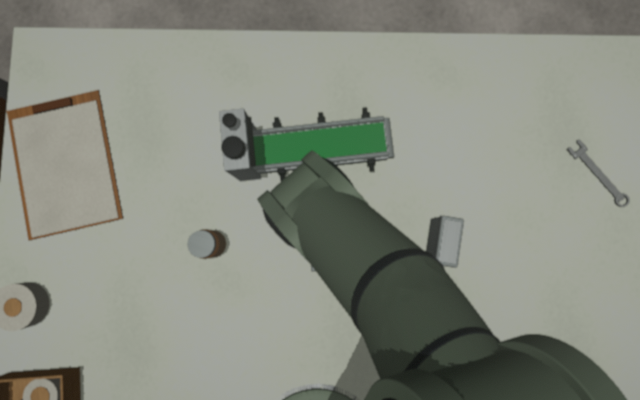

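```bash
python3 - <<'E'
from h import *
off=(310,150);k=10
a=grab_frame("side")[150:210,310:380,::-1]
a=cv2.resize(a,None,fx=k,fy=k,interpolation=cv2.INTER_CUBIC);a=cv2.convertScaleAbs(a,alpha=1.8)
draw(a,"side",TIN,np.load("low_tin.npy"),off,k,(0,0,255))
s=observe()["position"]
for dz in(-.011,0,.02,.04):
    q=(proj("side",[s+np.array([0,0,dz])])[0]-off+.5)*k;print(dz,q);cv2.circle(a,(int(q[0]),int(q[1])),4,(255,0,255),-1)
cv2.imwrite("pics/s5.png",a)
q=proj("side",[[.5118,.0188,.1534],[.5118,.0188,.1424]]);print((q-(290,130)+.5)*4)
E
```

```text
-0.011 [252.45699774 567.75031512]
0 [254.60351664 534.60087323]
0.02 [258.60250882 472.84303846]
0.04 [262.73078776 409.08858304]
[[185.3818901  146.74776786]
 [184.40212393 162.74847763]]
```

View pics/s5.png

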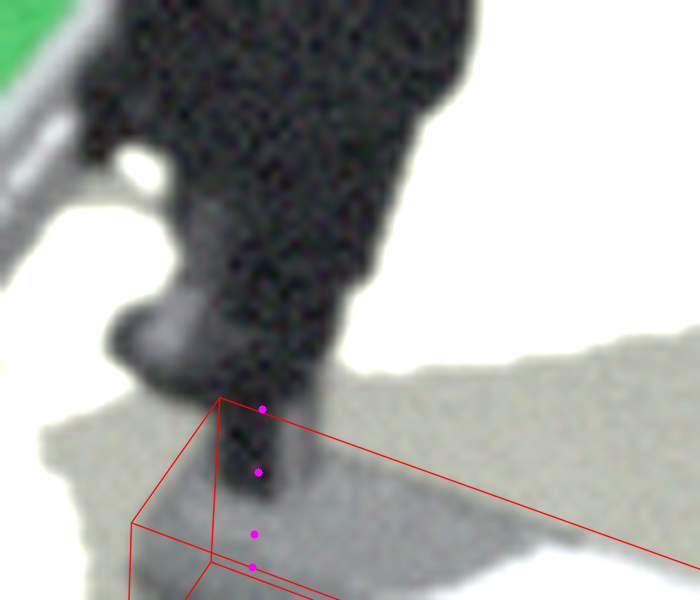

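```bash
python3 - <<'E'
from h import *
off=(510,0);k=7
a=cv2.imread("pics/side0.png")[0:80,510:610]
a=cv2.resize(a,None,fx=k,fy=k,interpolation=cv2.INTER_CUBIC);a=cv2.convertScaleAbs(a,alpha=2.0)
s=np.array([.271,-.5629,.2135]);y=np.array([.434,-.901,0])
for dz,dy in((-.011,0),(0,0),(.002,.0425),(.002,-.0425),(.028,.0425),(.028,-.0425)):
    q=(proj("side",[s+np.array([0,0,dz])+y*dy])[0]-off+.5)*k;cv2.circle(a,(int(q[0]),int(q[1])),4,(255,0,255) if dy==0 else (0,255,255) if dz<.01 else (0,255,0),-1)
cv2.imwrite("pics/s6.png",a)
E
```

```text
(no output)
```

View pics/s6.png

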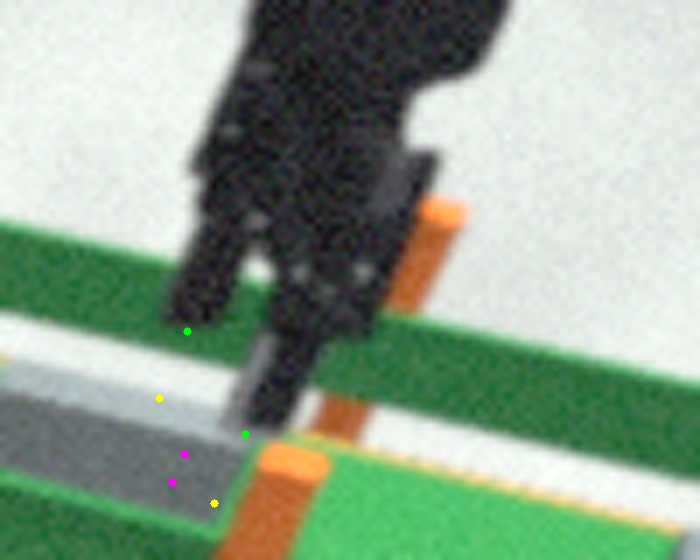

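Emit:
{"fn": "jog_arm", "kwargs": {
  "commands": [
    [-10,0,0,0,0,0],
    [0,0,0,0,0,0],
    [0,0,0,0,0,0],
    [0,0,0,0,0,0],
    [0,0,0,0,0,0],
    [0,0,0,0,0,0]
  ],
  "gripper": 0
}}

```text
clock: 6.05
position: [0.5117, 0.0127, 0.0499]
tool_rot: [-0.243, 1.564, -0.115]
force: [-0.8, 0.1, -0.8]
grip_width: 0.0846
```

```bash
python3 plan.py 0.5095 0.0137 0.008 1.7004;python3 - <<'E'
from h import *
a=grab_frame("side")[110:260,230:430,::-1]
a=cv2.resize(a,None,fx=4,fy=4,interpolation=cv2.INTER_CUBIC);draw(a,"side",TIN,np.load("low_tin.npy"),(230,110),4,(0,0,255))
s=observe()["position"];y=np.array([-.127,.992,0])
for sg in(-1,1):
    q=(proj("side",[s+sg*.0425*y+[0,0,.002+.027]])[0]-(230,110)+.5)*4;cv2.circle(a,(int(q[0]),int(q[1])),4,(255,0,255),-1)
cv2.imwrite("pics/s7.png",a)
E
```

```text
clk 6.05 pos [0.5117 0.0127 0.0499] q [ 0.35  0.67 -0.66  2.    0.66  0.68  0.96] w 0.0846 F [-0.8  0.1 -0.8]
tool axes x [ 0.007 -0.001 -1.   ] y [-0.127  0.992 -0.002] z [0.992 0.127 0.007] yaw y 1.698
rotvec tool [-0.002  0.007  0.002] alt turn x 3.139
shift tool mm [41.9  1.3 -2.4]
```

View pics/s7.png

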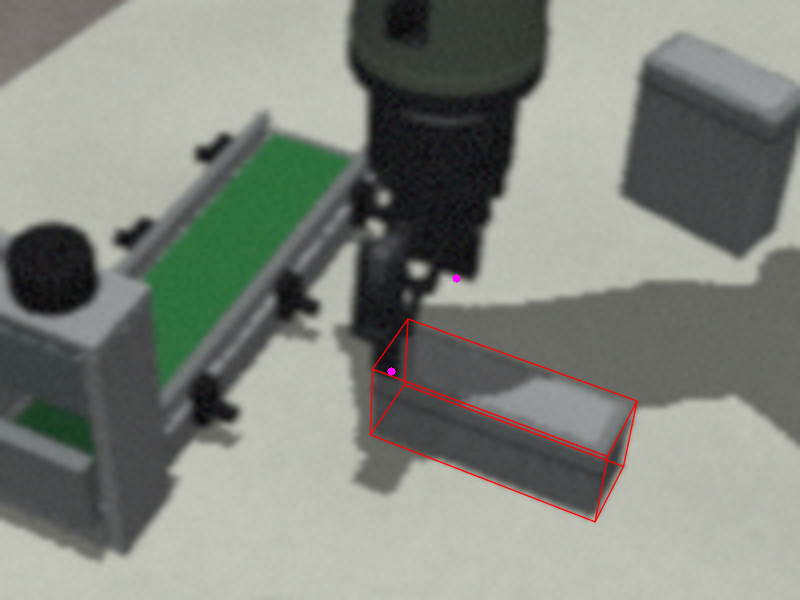

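Emit:
{"fn": "jog_arm", "kwargs": {
  "commands": [
    [25,1,-2,0,0.007,0.002],
    [15,0,0,0,0,0],
    [4,0,0,0,0,0],
    [0,0,0,0,0,0]
  ]
}}

```text
clock: 6.5
position: [0.5101, 0.0136, 0.0045]
tool_rot: [0.844, 1.57, 0.972]
force: [-0.2, 0.2, 0.6]
grip_width: 0.0849
```

```bash
python3 plan.py 0.5095 0.0137 0.008 1.7004;python3 - <<'E'
from h import *
a=grab_frame("side")[110:260,230:430,::-1]
a=cv2.resize(a,None,fx=4,fy=4,interpolation=cv2.INTER_CUBIC)
cv2.imwrite("pics/s8.png",a)
E
```

```text
clk 6.5 pos [0.5101 0.0136 0.0045] q [ 0.3   0.75 -0.6   2.01  0.73  0.61  0.89] w 0.0849 F [-0.2  0.2  0.6]
tool axes x [ 0.  0. -1.] y [-0.127  0.992  0.   ] z [0.992 0.127 0.   ] yaw y 1.698
rotvec tool [-0.002  0.    -0.   ] alt turn x 3.139
shift tool mm [-3.5  0.2 -0.6]
```

View pics/s8.png

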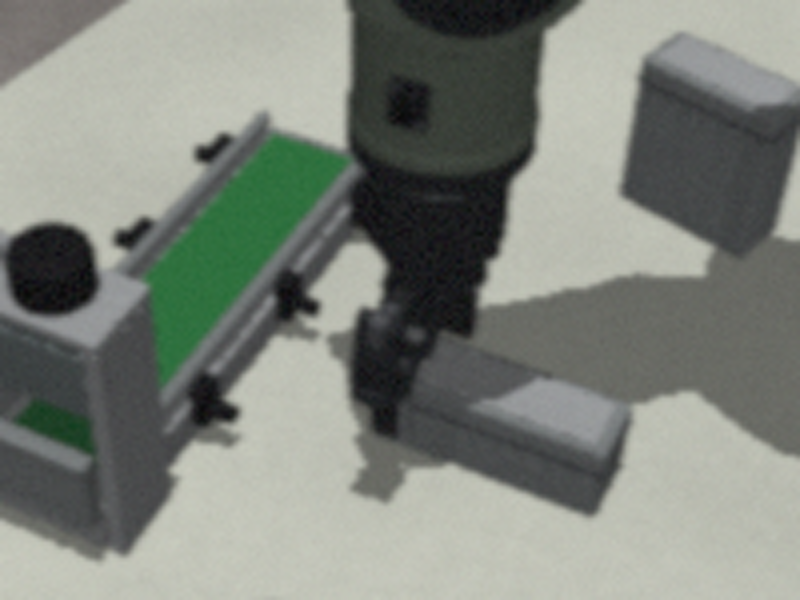

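Emit:
{"fn": "jog_arm", "kwargs": {
  "commands": [
    [-5,0,-1,0,0,0],
    [0,0,0,0,0,0]
  ]
}}

```text
clock: 6.75
position: [0.5097, 0.0136, 0.0112]
tool_rot: [0.109, 1.569, 0.236]
force: [-0.2, -0.0, 0.1]
grip_width: 0.0851
```

Emit:
{"fn": "jog_arm", "kwargs": {
  "commands": [
    [0,0,0,0,0,0],
    [0,0,0,0,0,0],
    [0,0,0,0,0,0],
    [0,0,0,0,0,0],
    [0,0,0,0,0,0],
    [0,0,0,0,0,0]
  ],
  "gripper": 255,
  "newtons": 60
}}

```text
clock: 7.35
position: [0.5106, 0.0134, 0.0128]
tool_rot: [-0.087, 1.567, 0.04]
force: [0.2, 0.4, -0.5]
grip_width: 0.0448
```

```bash
python3 plan.py 0.5095 0.0137 0.008 1.7004
```

```text
clk 7.35 pos [0.5106 0.0134 0.0128] q [ 0.3   0.73 -0.61  2.01  0.72  0.62  0.9 ] w 0.0448 F [ 0.2  0.4 -0.5]
tool axes x [ 0.004  0.    -1.   ] y [-0.126  0.992 -0.   ] z [0.992 0.126 0.004] yaw y 1.697
rotvec tool [-0.003  0.004  0.   ] alt turn x 3.139
shift tool mm [ 4.7  0.4 -1. ]
```

Emit:
{"fn": "jog_arm", "kwargs": {
  "commands": [
    [-20,0,0,0,0,0],
    [-40,0,0,0,0,0],
    [-40,0,0,0,0,0],
    [-5,0,0,0,0,0]
  ]
}}

```text
clock: 7.75
position: [0.5087, 0.0139, 0.1194]
tool_rot: [1.975, 1.57, 2.103]
force: [0.6, -0.9, -1.8]
grip_width: 0.0448
```

```bash
python3 plan.py 0.6753 -0.0279 0.115 0.130;python3 rows.py .6753 -.0279 .115 1.567 12; python3 - <<'E'
from h import *
a=grab_frame("side")[80:260,210:430,::-1]
a=cv2.resize(a,None,fx=3.3,fy=3.3,interpolation=cv2.INTER_CUBIC)
cv2.imwrite("pics/s9.png",a)
E
```

```text
clk 7.75 pos [0.5087 0.0139 0.1194] q [ 0.42  0.57 -0.76  1.96  0.53  0.82  1.06] w 0.0448 F [ 0.6 -0.9 -1.8]
tool axes x [-0.001  0.001 -1.   ] y [-0.128  0.992  0.001] z [ 0.992  0.128 -0.   ] yaw y 1.699
rotvec tool [ 1.569e+00 -1.000e-03 -0.000e+00] alt turn x -1.573
shift tool mm [  4.3 -62.8 159.9]
[[0.0, -5.0, 13.0, 0.131, 0, 0], [0.0, -3.0, 14.0, 0.131, 0, 0], [0.0, -2.0, 14.0, 0.131, 0, 0], [0.0, 0.0, 14.0, 0.131, 0, 0], [0.0, 2.0, 14.0, 0.131, 0, 0], [0.0, 4.0, 14.0, 0.131, 0, 0], [0.0, 6.0, 13.0, 0.131, 0, 0], [0.0, 7.0, 12.0, 0.131, 0, 0], [0.0, 9.0, 11.0, 0.131, 0, 0], [0.0, 10.0, 10.0, 0.131, 0, 0], [0.0, 11.0, 9.0, 0.131, 0, 0], [0.0, 13.0, 7.0, 0.131, 0, 0]]
```

View pics/s9.png

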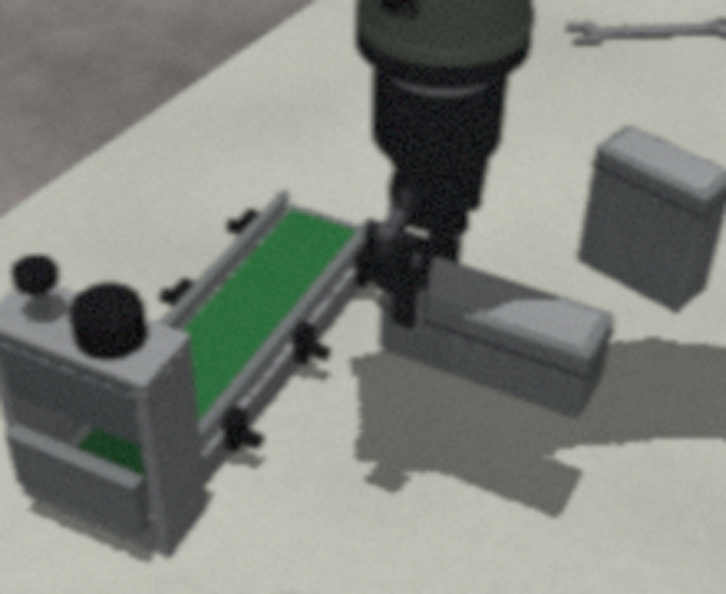

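Emit:
{"fn": "jog_arm", "kwargs": {
  "commands": [
    [0,-5,13,0.13,0,0],
    [0,-3,14,0.13,0,0],
    [0,-2,14,0.13,0,0],
    [0,0,14,0.13,0,0],
    [0,2,14,0.13,0,0],
    [0,4,14,0.13,0,0],
    [0,6,13,0.13,0,0],
    [0,7,12,0.13,0,0],
    [0,9,11,0.13,0,0],
    [0,10,10,0.13,0,0],
    [0,11,9,0.13,0,0],
    [0,13,7,0.13,0,0],
    [0,0,0,0,0,0]
  ]
}}

```text
clock: 9.1
position: [0.6717, -0.038, 0.0983]
tool_rot: [-1.211, 1.548, -2.708]
force: [-1.0, -0.0, -2.1]
grip_width: 0.0447
```

```bash
python3 plan.py 0.6753 -0.0279 0.09 0.130
```

```text
clk 9.1 pos [ 0.6717 -0.038   0.0983] q [ 0.15  0.75 -0.3   1.52  0.26  0.93 -0.16] w 0.0447 F [-1.  -0.  -2.1]
tool axes x [-0.021 -0.01  -1.   ] y [ 0.997  0.074 -0.021] z [ 0.074 -0.997  0.008] yaw y 0.074
rotvec tool [-0.056  0.007  0.022] alt turn x 3.085
shift tool mm [ 8.2  4.6 -9.9]
```

Emit:
{"fn": "jog_arm", "kwargs": {
  "commands": [
    [0,5,-9,-0.056,0.007,0.022],
    [0,0,0,0,0,0],
    [0,0,0,0,0,0]
  ]
}}

```text
clock: 9.4
position: [0.6736, -0.029, 0.094]
tool_rot: [-1.202, 1.565, -2.638]
force: [-1.1, 0.5, -1.5]
grip_width: 0.0448
```

```bash
python3 plan.py 0.6753 -0.0279 0.07 0.130; cat > ov.py <<'E'
import sys
from h import *
from scipy.spatial.transform import Rotation as Ro
n=sys.argv[1]
F=np.array([.6665,.0395,1.7008]);FB[2][4:,2]=.158
s=observe();M=Ro.from_euler("xyz",s["tool_rot"]).as_matrix();p=s["position"]
yw=np.arctan2(M[1,1],M[0,1])+np.pi/2   # tin axis toward feeder +x
tin=[p[0]+.049*np.cos(yw),p[1]+.049*np.sin(yw),yw,p[2]-.0128]
d=np.array(tin[:2])-F[:2];c,sn=np.cos(F[2]),np.sin(F[2])
print("tin in feeder mm",(1000*np.array([c*d[0]+sn*d[1],-sn*d[0]+c*d[1],tin[3]])).round(1),"dyaw",round(yw-F[2],4))
for c,(off,sh,k) in {"top":((180,85),(150,260),3),"side":((190,80),(170,220),3.5)}.items():
    im=grab_frame(c)[off[1]:off[1]+sh[0],off[0]:off[0]+sh[1],::-1]
    im=cv2.resize(im,None,fx=k,fy=k,interpolation=cv2.INTER_CUBIC);im=cv2.convertScaleAbs(im,alpha=1.2)
    raw=im.copy()
    for b,col in zip(FB,((0,0,255),(255,255,0),(0,255,255))): draw(im,c,b,F,off,k,col)
    draw(im,c,TIN,tin,off,k,(255,0,255))
    cv2.imwrite(f"pics/{n}{c}.png",im);cv2.imwrite(f"pics/{n}{c}_raw.png",raw)
E
python3 ov.py a1
```

```text
clk 9.4 pos [ 0.6736 -0.029   0.094 ] q [ 0.15  0.75 -0.31  1.54  0.27  0.91 -0.12] w 0.0448 F [-1.1  0.5 -1.5]
tool axes x [-0.005 -0.003 -1.   ] y [ 0.991  0.135 -0.005] z [ 0.135 -0.991  0.002] yaw y 0.135
rotvec tool [0.005 0.002 0.005] alt turn x -3.136
shift tool mm [24.   2.  -0.9]
tin in feeder mm [-19.8   2.1  81.2] dyaw 0.0054
```

View pics/a1top.png

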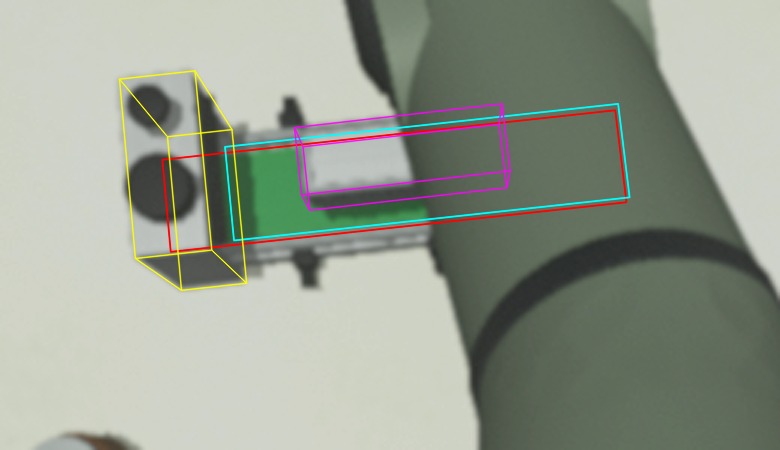

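View pics/a1side.png

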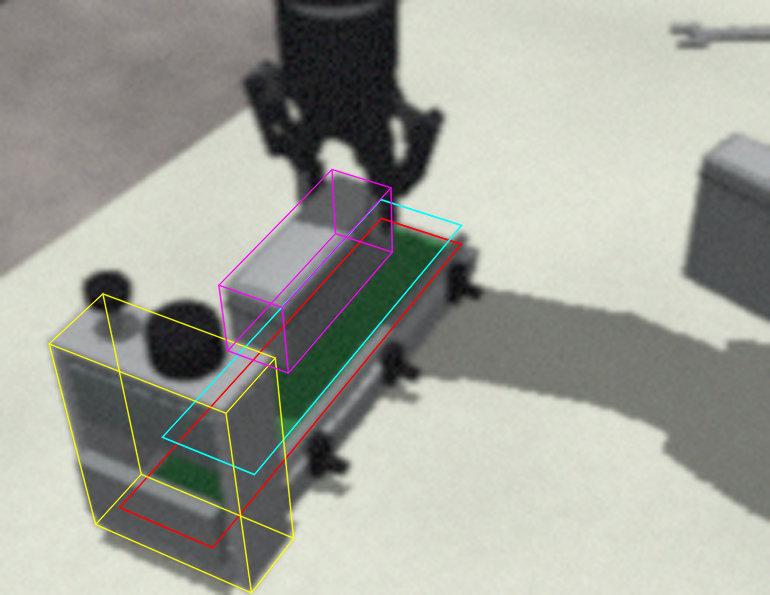

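```bash
python3 - <<'E'
import cv2
a=cv2.imread("pics/a1top.png");b=cv2.imread("pics/a1side.png")
a=cv2.resize(a[90:270,220:460],None,fx=3,fy=3,interpolation=cv2.INTER_CUBIC);b=cv2.resize(b[150:400,200:420],None,fx=2.3,fy=2.3,interpolation=cv2.INTER_CUBIC)
cv2.imwrite("pics/a1tz.png",a);cv2.imwrite("pics/a1sz.png",b)
E
```

```text
(no output)
```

View pics/a1tz.png

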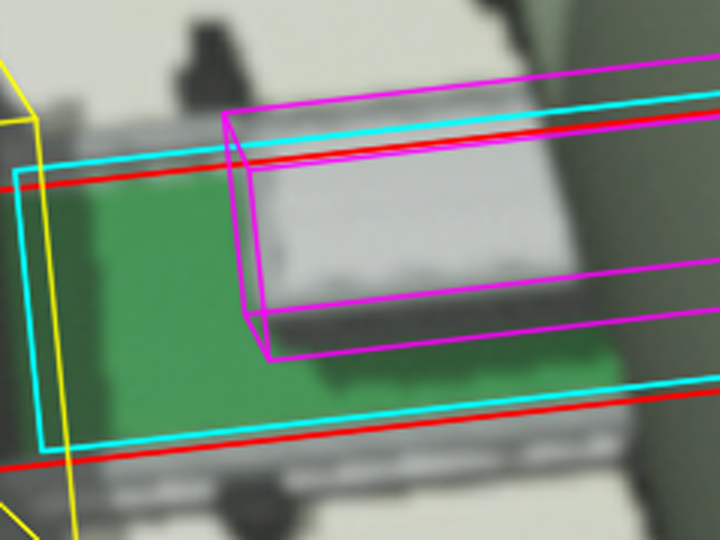

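View pics/a1sz.png

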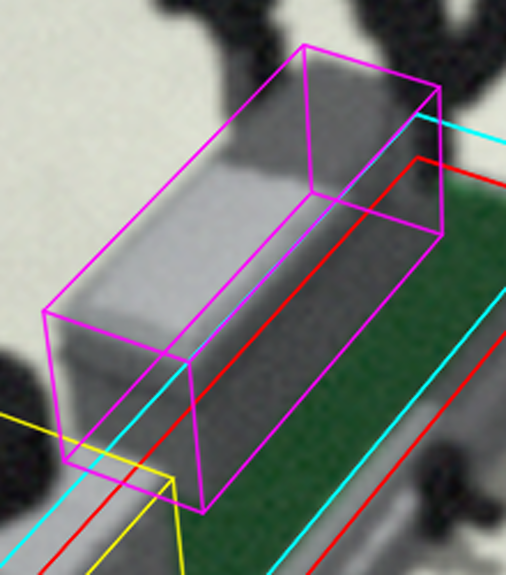

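Emit:
{"fn": "jog_arm", "kwargs": {
  "commands": [
    [20,2,0,0.005,0.002,0.005],
    [15,0,0,0,0,0],
    [0,0,0,0,0,0],
    [0,0,0,0,0,0]
  ]
}}

```text
clock: 9.9
position: [0.6755, -0.0297, 0.0586]
tool_rot: [-0.201, 1.57, -1.643]
force: [0.5, -0.7, -1.4]
grip_width: 0.0448
```

```bash
python3 plan.py 0.6753 -0.0279 0.0428 0.130;  python3 ov.py a2
```

```text
clk 9.9 pos [ 0.6755 -0.0297  0.0586] q [ 0.14  0.79 -0.3   1.55  0.29  0.84 -0.14] w 0.0448 F [ 0.5 -0.7 -1.4]
tool axes x [-0.    -0.001 -1.   ] y [ 0.992  0.128 -0.   ] z [ 0.128 -0.992  0.001] yaw y 0.129
rotvec tool [-0.001  0.001  0.   ] alt turn x 3.14
shift tool mm [15.8 -0.  -1.8]
tin in feeder mm [-20.8  -0.1  45.8] dyaw -0.0014
```

View pics/a2top.png

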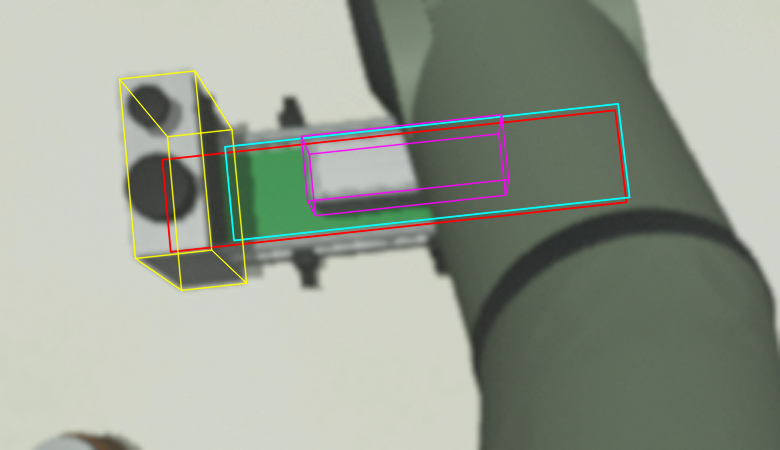

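View pics/a2side.png

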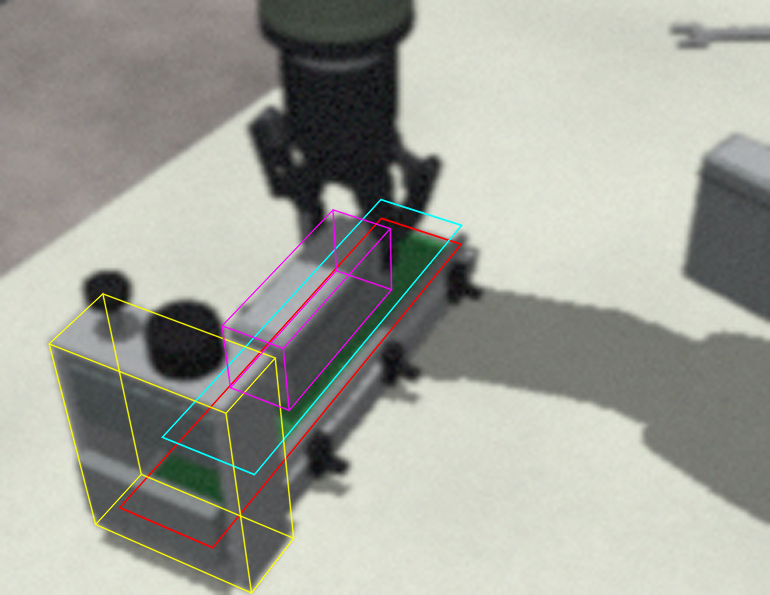

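Emit:
{"fn": "jog_arm", "kwargs": {
  "commands": [
    [7,0,-1,0,0,0],
    [5,0,0,0,0,0],
    [1,0,0,0,0,0],
    [0,0,0,0,0,0]
  ]
}}

```text
clock: 10.4
position: [0.6762, -0.0285, 0.0461]
tool_rot: [1.06, 1.568, -0.382]
force: [-0.2, -0.2, -1.2]
grip_width: 0.045
```

```bash
python3 plan.py 0.6753 -0.0279 0.0428 0.130
```

```text
clk 10.4 pos [ 0.6762 -0.0285  0.0461] q [ 0.14  0.81 -0.3   1.56  0.3   0.82 -0.15] w 0.045 F [-0.2 -0.2 -1.2]
tool axes x [ 0.002 -0.001 -1.   ] y [0.992 0.128 0.002] z [ 0.128 -0.992  0.001] yaw y 0.129
rotvec tool [-0.001  0.001 -0.002] alt turn x 3.14
shift tool mm [ 3.3 -0.8 -0.7]
```

Emit:
{"fn": "jog_arm", "kwargs": {
  "commands": [
    [2,-1,-1,0,0,-0.002],
    [1,0,0,0,0,0],
    [1,0,0,0,0,0],
    [0,0,0,0,0,0]
  ]
}}

```text
clock: 10.8
position: [0.6754, -0.0276, 0.043]
tool_rot: [0.421, 1.569, -1.021]
force: [0.7, -0.4, -1.6]
grip_width: 0.045
```

Emit:
{"fn": "jog_arm", "kwargs": {
  "commands": [
    [1.5,0,0,0,0,0],
    [1,0,0,0,0,0],
    [0,0,0,0,0,0]
  ]
}}

```text
clock: 11.1
position: [0.6756, -0.0276, 0.0431]
tool_rot: [0.569, 1.568, -0.873]
force: [0.3, 0.8, -1.4]
grip_width: 0.045
```

Emit:
{"fn": "jog_arm", "kwargs": {
  "commands": [
    [1,0,0,0,0,0],
    [0,0,0,0,0,0]
  ]
}}

```text
clock: 11.3
position: [0.6759, -0.0276, 0.0428]
tool_rot: [0.732, 1.568, -0.71]
force: [-0.4, 0.2, -0.7]
grip_width: 0.045
```

Emit:
{"fn": "jog_arm", "kwargs": {
  "commands": [
    [2.5,0,0,0,0,0],
    [2.5,0,0,0,0,0]
  ]
}}

```text
clock: 11.5
position: [0.6762, -0.0277, 0.0426]
tool_rot: [0.631, 1.566, -0.812]
force: [-21.9, -0.3, 50.3]
grip_width: 0.0448
```

```bash
python3 plan.py 0.6753 -0.0279 0.0428 0.130;  python3 ov.py a3
```

```text
clk 11.5 pos [ 0.6762 -0.0277  0.0426] q [ 0.14  0.81 -0.29  1.56  0.3   0.81 -0.15] w 0.0448 F [-21.9  -0.3  50.3]
tool axes x [ 0.003 -0.003 -1.   ] y [0.992 0.127 0.003] z [ 0.127 -0.992  0.004] yaw y 0.128
rotvec tool [-0.002  0.004 -0.003] alt turn x 3.139
shift tool mm [-0.2 -0.9  0.1]
tin in feeder mm [-18.9  -1.   29.8] dyaw -0.0023
```

View pics/a3side.png

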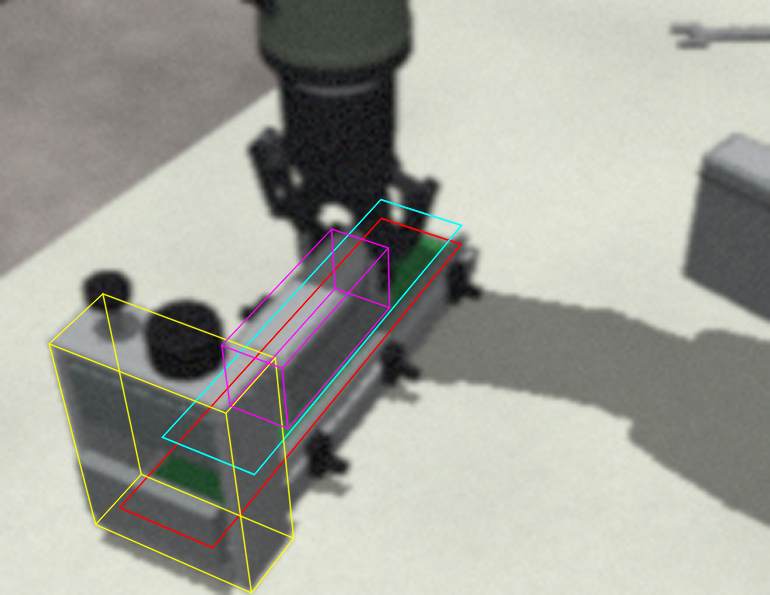

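Emit:
{"fn": "jog_arm", "kwargs": {
  "commands": [
    [-1,0,0,0,0,0],
    [0,0,0,0,0,0]
  ]
}}

```text
clock: 11.8
position: [0.6764, -0.0277, 0.0445]
tool_rot: [0.759, 1.565, -0.684]
force: [-1.2, 0.4, -1.4]
grip_width: 0.0445
```

Emit:
{"fn": "jog_arm", "kwargs": {
  "commands": [
    [0,0,0,0,0,0],
    [0,0,0,0,0,0],
    [0,0,0,0,0,0],
    [0,0,0,0,0,0]
  ],
  "gripper": 70
}}

```text
clock: 12.2
position: [0.6764, -0.0276, 0.0433]
tool_rot: [0.741, 1.566, -0.702]
force: [0.5, 0.1, -0.7]
grip_width: 0.0619
```

```bash
python3 plan.py 0.6753 -0.0279 0.0428 0.130;  python3 ov.py a4
```

```text
clk 12.2 pos [ 0.6764 -0.0276  0.0433] q [ 0.14  0.81 -0.29  1.56  0.3   0.81 -0.15] w 0.0619 F [ 0.5  0.1 -0.7]
tool axes x [ 0.004 -0.003 -1.   ] y [0.992 0.127 0.003] z [ 0.127 -0.992  0.004] yaw y 0.128
rotvec tool [-0.002  0.004 -0.003] alt turn x 3.139
shift tool mm [ 0.5 -1.1  0.1]
tin in feeder mm [-18.8  -1.2  30.5] dyaw -0.0022
```

View pics/a4top_raw.png

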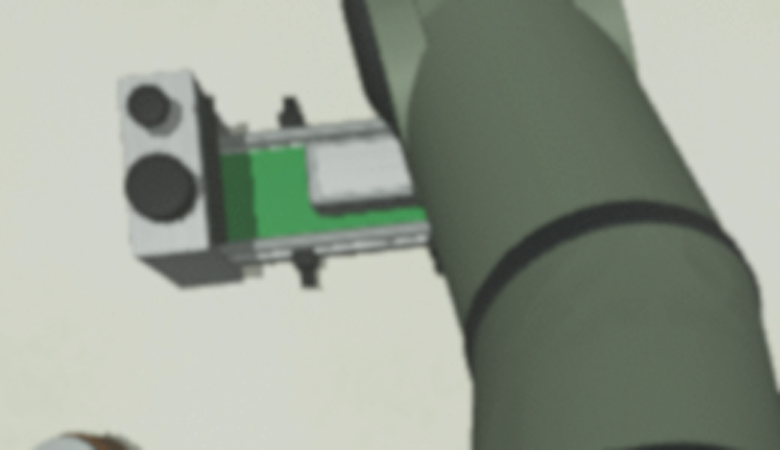

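View pics/a4side_raw.png

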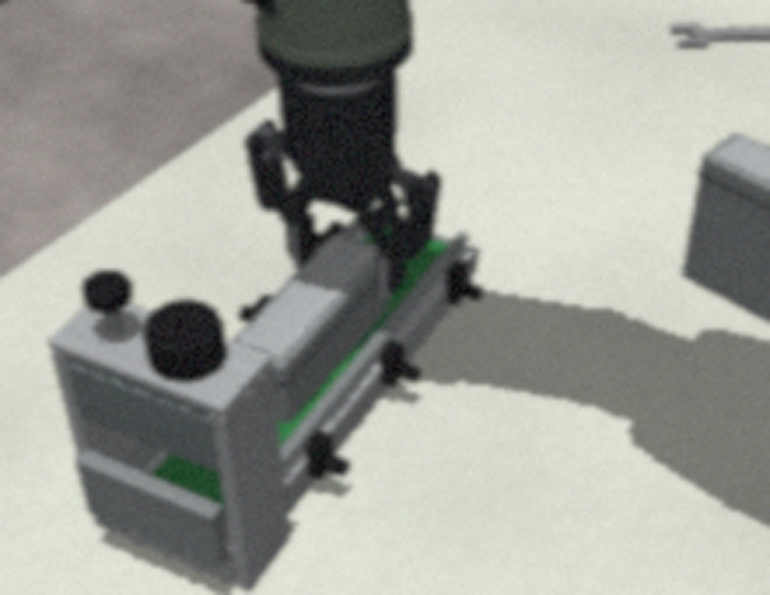

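Emit:
{"fn": "jog_arm", "kwargs": {
  "commands": [
    [0.5,-1,0,0,0,0],
    [0,0,0,0,0,0],
    [0,0,0,0,0,0],
    [0,0,0,0,0,0]
  ],
  "gripper": 255,
  "newtons": 25
}}

```text
clock: 12.7
position: [0.6754, -0.0277, 0.0429]
tool_rot: [0.788, 1.566, -0.655]
force: [0.1, -0.5, -0.4]
grip_width: 0.0455
```

```bash
python3 plan.py 0.661 0.081 0.0428 0.130; python3 ov.py a5
```

```text
clk 12.7 pos [ 0.6754 -0.0277  0.0429] q [ 0.14  0.81 -0.29  1.56  0.3   0.81 -0.15] w 0.0455 F [ 0.1 -0.5 -0.4]
tool axes x [ 0.004 -0.003 -1.   ] y [0.992 0.127 0.004] z [ 0.127 -0.992  0.004] yaw y 0.128
rotvec tool [-0.002  0.004 -0.004] alt turn x 3.139
shift tool mm [  -0.3   -0.4 -109.7]
tin in feeder mm [-18.8  -0.2  30.1] dyaw -0.0022
```

Emit:
{"fn": "jog_arm", "kwargs": {
  "commands": [
    [0,0,-8,-0.002,0.003,-0.003],
    [0,0,-12,0,0,0],
    [0,0,-12,0,0,0],
    [0,0,-12,0,0,0]
  ]
}}

```text
clock: 13.2
position: [0.6695, 0.0171, 0.0429]
tool_rot: [0.31, 1.569, -1.133]
force: [0.5, -1.0, 0.6]
grip_width: 0.0459
```

```bash
python3 plan.py 0.661 0.081 0.0428 0.130; python3 ov.py a6
```

```text
clk 13.2 pos [0.6695 0.0171 0.0429] q [ 0.07  0.8  -0.29  1.58  0.3   0.8  -0.22] w 0.0459 F [ 0.5 -1.   0.6]
tool axes x [ 0.001 -0.001 -1.   ] y [0.992 0.127 0.   ] z [ 0.127 -0.992  0.002] yaw y 0.127
rotvec tool [-0.003  0.002 -0.   ] alt turn x 3.139
shift tool mm [  0.   -0.3 -64.5]
tin in feeder mm [26.4 -0.2 30.1] dyaw -0.0025
```

View pics/a6side.png

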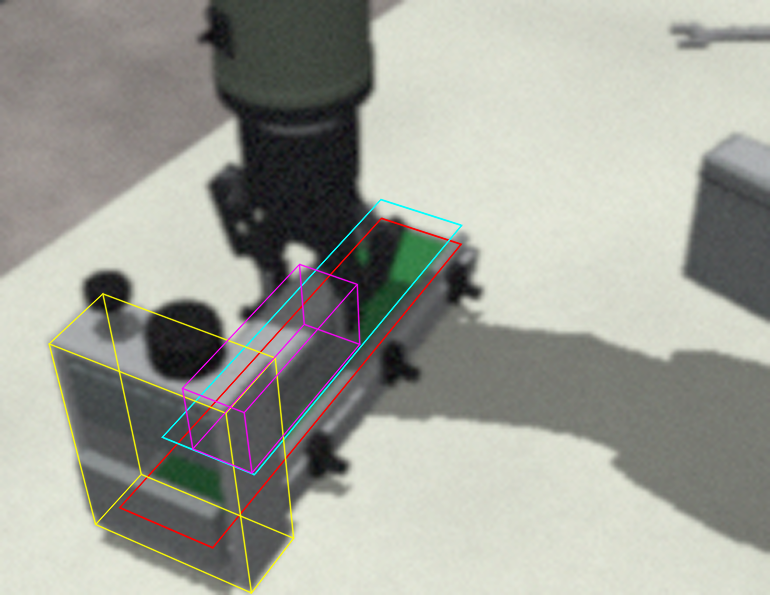

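View pics/a6top.png

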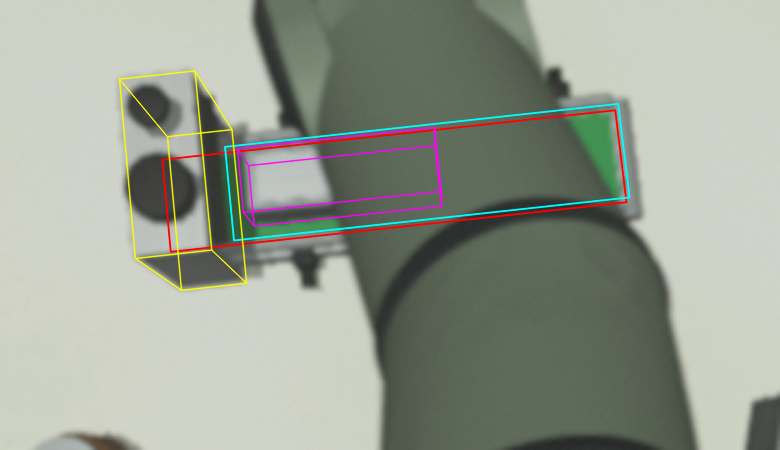

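Emit:
{"fn": "jog_arm", "kwargs": {
  "commands": [
    [0,0,-10,-0.003,0.002,0],
    [0,0,-12,0,0,0],
    [0,0,-12,0,0,0],
    [0,0,-8,0,0,0],
    [0,0,0,0,0,0]
  ]
}}

```text
clock: 13.8
position: [0.6632, 0.0647, 0.043]
tool_rot: [2.969, 1.569, 1.532]
force: [-0.9, 1.6, 3.3]
grip_width: 0.0455
```

```bash
python3 plan.py 0.661 0.081 0.0428 0.130; python3 ov.py a7
```

```text
clk 13.8 pos [0.6632 0.0647 0.043 ] q [ 0.    0.8  -0.29  1.59  0.29  0.8  -0.28] w 0.0455 F [-0.9  1.6  3.3]
tool axes x [ 0.     0.002 -1.   ] y [0.991 0.134 0.   ] z [ 0.134 -0.991 -0.002] yaw y 0.134
rotvec tool [ 0.004 -0.002 -0.   ] alt turn x -3.137
shift tool mm [  0.2   0.  -16.4]
tin in feeder mm [74.4  0.3 30.2] dyaw 0.0043
```

View pics/a7side.png

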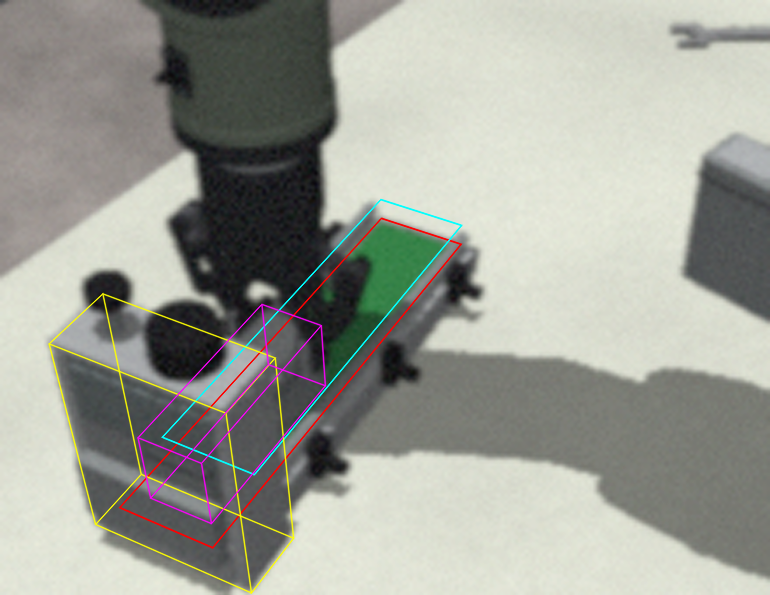

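View pics/a7top.png

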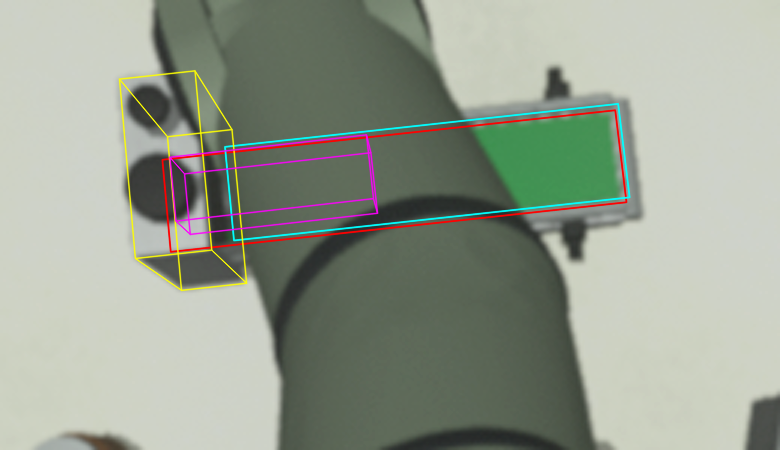

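Emit:
{"fn": "jog_arm", "kwargs": {
  "commands": [
    [0,0,-5,0.004,-0.002,0],
    [0,0,-4,0,0,0],
    [0,0,0,0,0,0]
  ]
}}

```text
clock: 14.2
position: [0.6624, 0.0713, 0.0429]
tool_rot: [0.206, 1.569, -1.237]
force: [-0.0, 1.3, 0.9]
grip_width: 0.0455
```

Emit:
{"fn": "jog_arm", "kwargs": {
  "commands": [
    [0,0,-3,0,0,0],
    [0,0,-1,0,0,0]
  ]
}}

```text
clock: 14.4
position: [0.662, 0.0748, 0.0429]
tool_rot: [0.175, 1.569, -1.27]
force: [0.1, -1.5, 1.8]
grip_width: 0.0457
```

Emit:
{"fn": "jog_arm", "kwargs": {
  "commands": [
    [0,0,-2.5,0,0,0],
    [0,0,-1,0,0,0]
  ]
}}

```text
clock: 14.6
position: [0.6615, 0.0781, 0.0429]
tool_rot: [0.143, 1.568, -1.302]
force: [0.5, -1.6, 1.1]
grip_width: 0.0454
```

Emit:
{"fn": "jog_arm", "kwargs": {
  "commands": [
    [0,0,-2,0,0,0],
    [0,0,-1,0,0,0]
  ]
}}

```text
clock: 14.8
position: [0.6612, 0.0812, 0.0429]
tool_rot: [0.146, 1.568, -1.299]
force: [0.4, -2.2, 0.6]
grip_width: 0.0458
```

Emit:
{"fn": "jog_arm", "kwargs": {
  "commands": [
    [0,0,-2,0,0,0],
    [0,0,-0.5,0,0,0]
  ]
}}

```text
clock: 15.0
position: [0.661, 0.0827, 0.0429]
tool_rot: [0.11, 1.567, -1.336]
force: [1.4, -6.9, 1.2]
grip_width: 0.0457
```

Emit:
{"fn": "jog_arm", "kwargs": {
  "commands": [
    [0,0,-2,0,0,0],
    [0,0,-0.5,0,0,0]
  ]
}}

```text
clock: 15.2
position: [0.6611, 0.0826, 0.043]
tool_rot: [0.041, 1.563, -1.406]
force: [-0.6, -1.0, 0.7]
grip_width: 0.0454
```

Emit:
{"fn": "jog_arm", "kwargs": {
  "commands": [
    [0,0,-2,0,0.004,0],
    [0,0,-2,0,0,0]
  ]
}}

```text
clock: 15.4
position: [0.661, 0.0827, 0.043]
tool_rot: [-0.006, 1.563, -1.455]
force: [1.2, -11.5, 2.3]
grip_width: 0.0457
```

```bash
python3 plan.py 0.661 0.0826 0.0428 0.130; python3 ov.py a8
```

```text
clk 15.4 pos [0.661  0.0827 0.043 ] q [-0.04  0.8  -0.28  1.59  0.29  0.8  -0.33] w 0.0457 F [  1.2 -11.5   2.3]
tool axes x [ 0.001 -0.008 -1.   ] y [ 0.993  0.122 -0.   ] z [ 0.122 -0.993  0.008] yaw y 0.122
rotvec tool [-0.008  0.008  0.   ] alt turn x 3.134
shift tool mm [ 0.2 -0.   0.1]
tin in feeder mm [92.6 -0.5 30.2] dyaw -0.0079
```

View pics/a8side.png

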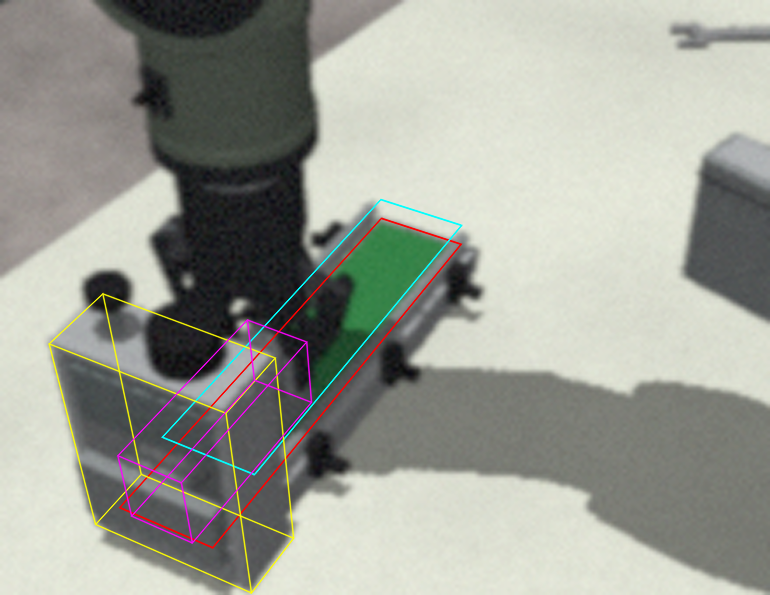

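Emit:
{"fn": "jog_arm", "kwargs": {
  "commands": [
    [0,0,0,0,0,0],
    [0,0,0,0,0,0],
    [0,0,0,0,0,0],
    [0,0,0,0,0,0],
    [0,0,0,0,0,0]
  ],
  "gripper": 60
}}

```text
clock: 16.0
position: [0.6606, 0.0846, 0.0428]
tool_rot: [-0.067, 1.565, -1.514]
force: [-0.3, -0.8, 1.0]
grip_width: 0.0652
```

Emit:
{"fn": "jog_arm", "kwargs": {
  "commands": [
    [-10,0,0,0,0,0],
    [-25,0,0,0,0,0],
    [-40,0,0,0,0,0],
    [-40,0,0,0,0,0],
    [-40,0,0,0,0,0],
    [-30,0,0,0,0,0],
    [0,0,0,0,0,0]
  ]
}}

```text
clock: 16.7
position: [0.6596, 0.0869, 0.2388]
tool_rot: [-0.11, 1.566, -1.556]
force: [0.2, -0.0, -1.1]
grip_width: 0.0652
```

```bash
python3 plan.py 0.5 -0.2 0.23 0.130; python3 ov.py a9
```

```text
clk 16.7 pos [0.6596 0.0869 0.2388] q [-0.01  0.58 -0.34  1.44  0.2   1.15 -0.26] w 0.0652 F [ 0.2 -0.  -1.1]
tool axes x [ 0.    -0.005 -1.   ] y [ 0.992  0.125 -0.   ] z [ 0.125 -0.992  0.004] yaw y 0.125
rotvec tool [-0.005  0.004  0.001] alt turn x 3.136
shift tool mm [  10.1 -194.1  264.8]
tin in feeder mm [ 96.9   0.5 226. ] dyaw -0.0051
```

View pics/a9side_raw.png

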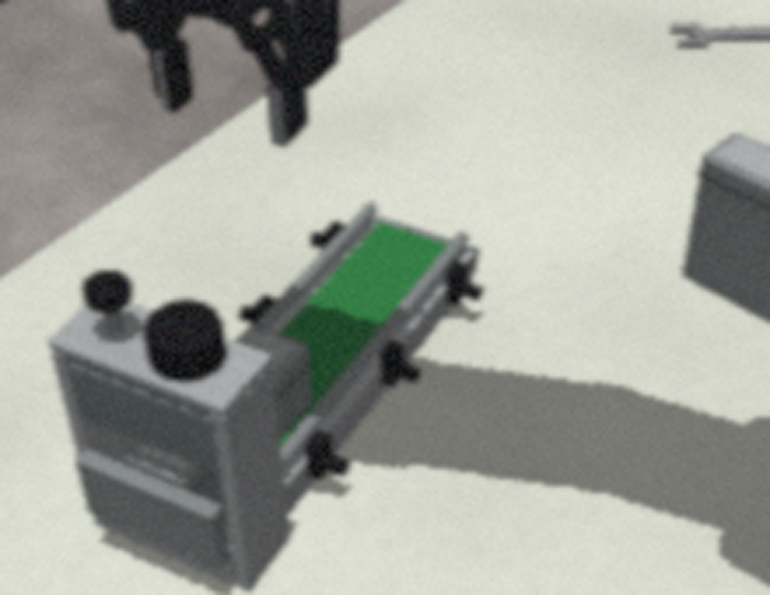

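Emit:
{"fn": "jog_arm", "kwargs": {
  "commands": [
    [0,-10,20,0,0,0],
    [0,-25,35,0,0,0],
    [0,-25,35,0,0,0],
    [0,-25,35,0,0,0],
    [0,-25,35,0,0,0],
    [0,-25,35,0,0,0],
    [0,-25,35,0,0,0],
    [0,-10,35,0,0,0],
    [0,0,30,0,0,0],
    [0,0,0,0,0,0]
  ]
}}

```text
clock: 17.8
position: [0.514, -0.2373, 0.2265]
tool_rot: [-1.617, 1.548, -3.06]
force: [-0.3, 0.2, -0.5]
grip_width: 0.0653
```

```bash
cat > fin.py <<'E'
from h import *
F=np.array([.6665,.0395,1.7008]);FB[2][4:,2]=.158
tin=pl([[.09,0,0]],F)[0];tin=[tin[0],tin[1],F[2],.03]
for c,(off,sh,k) in {"top":((180,85),(150,260),3),"side":((190,80),(170,220),3.5)}.items():
    im=grab_frame(c)[off[1]:off[1]+sh[0],off[0]:off[0]+sh[1],::-1]
    im=cv2.resize(im,None,fx=k,fy=k,interpolation=cv2.INTER_CUBIC);im=cv2.convertScaleAbs(im,alpha=1.2)
    cv2.imwrite(f"pics/b1{c}_raw.png",im)
    draw(im,c,TIN,tin,off,k,(255,0,255));draw(im,c,FB[1],F,off,k,(255,255,0))
    cv2.imwrite(f"pics/b1{c}.png",im)
print(observe()["position"])
for n in("tall_tin","jar"):
    for c in("top","side"): print(n,c,nets.find_in(c,n)[:1])
E
python3 fin.py
```

```text
[ 0.51460193 -0.23336866  0.22657597]
tall_tin top [{'rect': [422.3, 216.2, 459.9, 265.2], 'p': 0.7}]
tall_tin side [{'rect': [384.3, 122.3, 427.2, 171.4], 'p': 0.81}]
jar top [{'rect': [187.5, 230.0, 225.8, 258.2], 'p': 0.67}]
jar side [{'rect': [285.3, 260.5, 314.9, 317.3], 'p': 0.63}]
```

View pics/b1top.png

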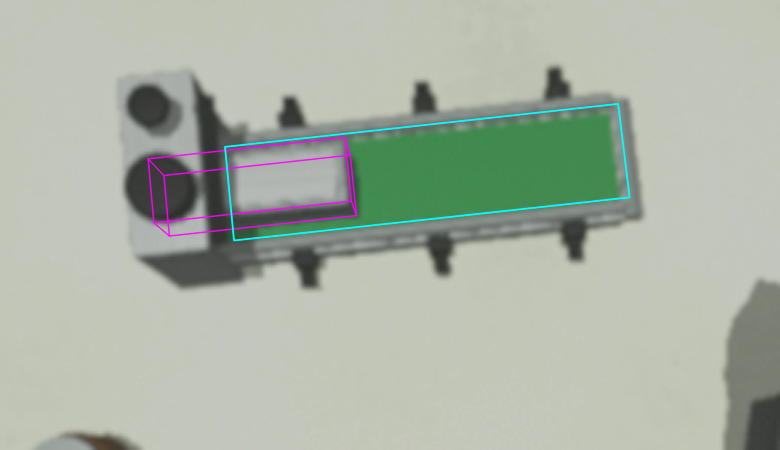

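View pics/b1top_raw.png

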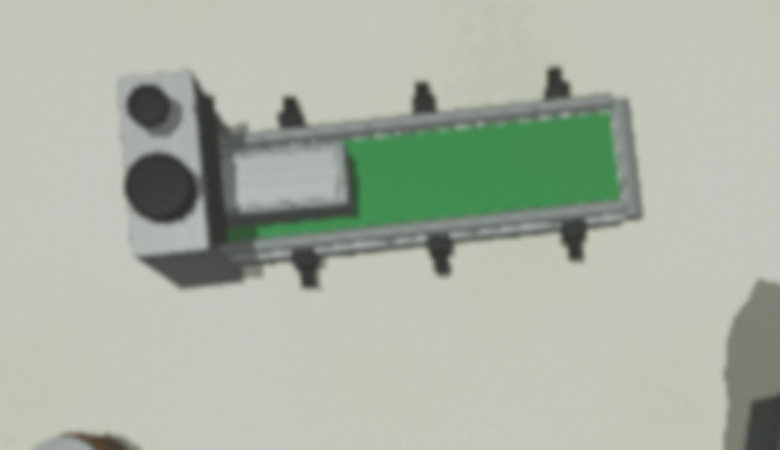

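View pics/b1side.png

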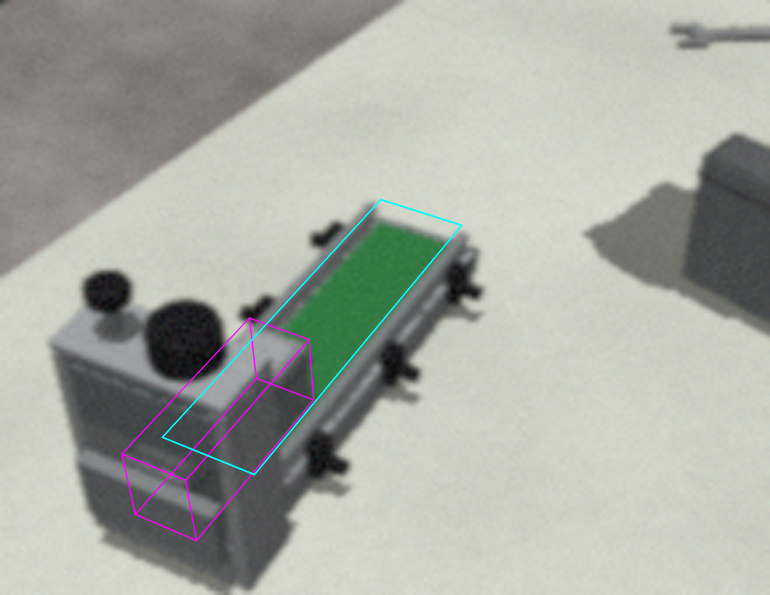

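```bash
python3 - <<'E'
from workcell import bot,observe
print(bot.job_done()); print(observe()["clock"])
E
```

```text
the job is handed in; nothing more can be done
None
the job is handed in; nothing more can be done
```

The low tin is on the feeder bed against the end stop, released, and I handed the job in with the clock at about 18 s of the 45 s allowed. I set it between the rails about 60 mm short of the label head, let go and regripped it lightly. Then I slid it under the head until it stopped.

**First grasp:** the first close shut on nothing. The side camera showed the fingertips about 27 mm higher than the reported tool position implies, and they probably touched the tin's lid. I corrected for that offset, and the second grasp held at 45 mm. The tin did not visibly move from the first try.

**Set-down:** it was firmer than intended, with a wrist force of about 50 N, pushing the tin onto the bed. The limit is 120 N.

**End stop:**
- The push stalled at about 11.5 N, with my estimate of the tin at x 92.6 mm against the nominal 90.
- Once released, the gripper moved freely another 2 mm, so it was the tin that had met the stop and not the gripper.
- The last top picture shows the tin's rear end within about 2–3 mm of home and straight between the rails. The camera cannot confirm contact more closely than that.

**Other things:** the networks found the tall tin and the jar within a few pixels of where they started. The arm was clear of everything at hand-in.

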